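# Swap the cracked boards in a test fixture and clamp it up with its two cam locks

### The arm

A 6-joint arm with a two-finger parallel gripper is mounted at the origin on the work surface. World frame = base frame: x ahead of the robot, y to its left, z up, the work surface at z = 0. Lengths are in mm, angles in rad, forces in N, time in s.
With the tool pointing down it reaches from about 350 to 975 mm from the base axis. Payload 7.1 kg.
Tool frame: the origin (TCP) lies between the finger pads; the fingertips stand 25 mm ahead of it and the grasp point (between the pads) lies 6 mm ahead of it; x points along the fingers, z is the direction in which the jaws open and shut, and the axes are right-handed (so a half turn about x gives the same grasp; the last joint's range is limited). The gripper opens to 88 mm and grips with 3 to 60 N. Pads are 20 mm wide; open, the fingers measure 115 mm over their backs; the gripper's body (75 mm by 178 mm) begins 61 mm behind the grasp point.
Start: joints at [1.281, 0.423, 1.63, -0, 1.089, -0.019], TCP at [167.157, 602.215, 247.675] pointing down, gripper open.
Joint ranges: [-3, 3], [-0.9, 2.11], [0.09, 2.58], [-1.31, 4.45], [0.11, 2.69], [-2.54, 2.54]. Speed limits (rad/s): [2.39, 2.39, 3.01, 3.14, 3.14, 3.14].

### API

Orientations are given as a rotation vector (axis times angle).
In Python, from bench import robot, vision gives the robot as it stands.
- The arm moves only by the tool jog_arm, never from a script. Its argument "series" is a list that holds one entry, the list of rows, each a list of 5 numbers: the shift along the tool's x, y, z in m, then the turn about the tool's x in rad, then the opening, from 0 (shut) to 1 (fully open). A call has 1 to 12 rows; each row shifts and turns the commanded pose from where the row before left it, along the tool's axes as they then stand; what a row does not reach is not made up. A row lasts 1/8 s, in which the tool goes at most 62.5 mm and 10.7 degrees, less where a joint would pass 70% of its speed; a pose out of reach is approached as far as the arm can. A call with a gripper value outside its range is refused whole. The fingers move at their own pace and stop on an object; "newtons" is the grip in N (left out, the last holds). Time passes only in rows, so rows that do not move let the fingers close. It gives the time, the measured TCP pose, the force and the opening at its end, in the units of the state.
- robot.state(): the state, without advancing time (a new reading comes with each control period).
- vision.capture(name): name is "scene" or "top"; returns (picture, depth): 400x640x3 uint8, blue, green, red; 400x640 float32, mm along the optical axis (not along the pixel's ray), 0 where there is no reading.
- vision.camera_model(name): a dict with "camera_matrix" (3x3 intrinsics, pixels), "R" (3x3) and "t" (3): a world point X has camera coordinates R X + t. Camera axes: x right, y down, z forward; pixel columns grow to the right and rows downward; lengths in mm; the calibration is good to about 2 mm. A picture is of the moment at which its call begins. camera_model takes no time and is no camera call.
- robot.sign_off(): hands the job in, once; it reports no verdict.
The state is a dict: "time": time; "qpos": joint angles; "joint_vel": joint speeds; "effort": joint torques, N m; "ee_pos": TCP position; "orientation": TCP orientation; "contact_force": force on the tool from outside, world axes, zero at the start; "ft_torque": the same for the moment, N m; "width": finger opening in mm.
Only numpy, scipy, OpenCV 4.12 (cv2) and the standard library are available. Lean on these libraries where they do the work, as an engineer would, in place of code of your own. Each camera call takes 0.05 s, during which the arm holds its last target.

### The job

Lift the pressure frame off the board test fixture and lay it on the black rubber mat, throw every cracked board that is in the fixture into the galvanised tilting bin, and lay the whole boards waiting on the bench flat in the empty bays, one to a bay, leaving the whole board that is already in the fixture loaded. Then put the frame back down on the bed between its guides and give both cam locks their full quarter turn so that they draw the frame and bed down tight. Do not disturb the other things on the bench.

Things in the scene. Friction and masses are not known exactly. Their poses are not given: they have to be found in the camera images.
- fixture: board test fixture, fixed: grey base 134 (x) by 276 (y) by 34 mm tall; origin under its middle, on the bench. On it: a black sprung bed with three bays in a row along y, a cam lock at each y end, and eight aluminium guide lugs around the bed (two a side), straight up to 63 mm above the bench, then flared outwards up to 75 mm; they leave the frame 3.5 mm play each way.
- bed (a joint): how far the sprung bed is pressed down from its rest, m (0 at rest, at most 0.006). Springs carry it at 0 under all boards and the frame; the cams draw it down about 0.004.
- bay0 (a point): centre of the floor of the bay at the fixture's -y end, 48 mm above the bench; axes as the fixture. Each bay is a pocket 90 (x) by 56 (y) mm, 5 mm deep, between 6 mm ribs; bay pitch 62 mm.
- bay1 (a point): centre of the floor of the middle bay, as bay0; the ribs' top is 5 mm above it. When the frame is seated its origin is 5 mm above this point.
- bay2 (a point): centre of the floor of the bay at the fixture's +y end, as bay0.
- frame: loose aluminium pressure frame, 104 (x) by 200 (y) by 8 mm, 0.4 to 0.6 kg, with three windows through which the boards' heat sinks stand; origin at the centre of its underside, z up. It starts on the bed, held by nothing. Either way round fits. Its lifting handle is a round bar 14 mm thick and 62 mm long along the frame's y, centred 52 mm above the origin, on two legs at y = +31 and -31 mm.
- cam_left (a joint): angle of the left cam lock (at the fixture's +y end) about its upright pivot, rad: 0 = open, 1.571 = the quarter turn home against its stop; grows anticlockwise seen from above. It starts open (0 to 0.25) and stays where it is left (0.12 N m friction). Its 36 mm claw, opposite the lever, is clear of the frame when open and presses on the frame's end bar when locked.
- cam_right (a joint): angle of the right cam lock (at the fixture's -y end) about its upright pivot, rad: 0 = open, 1.571 = the quarter turn home against its stop; grows clockwise seen from above. It starts open (0 to 0.25) and stays where it is left (0.12 N m friction). Its 36 mm claw, opposite the lever, is clear of the frame when open and presses on the frame's end bar when locked.
- cam_left_grip (a point): on the left cam's upright grip post (round, 16 mm thick, 36 mm tall), 14 mm below its top and 22 mm above the lever bar it stands on; 55 mm from the cam's pivot axis, which is upright at x = 0, y = +122 mm of the fixture. Open, the lever points to the fixture's +x and the post's top is 112 mm above the bench; locked, it points outwards to +y, 9 mm lower: the cam winds down as it turns.
- cam_right_grip (a point): the same on the right cam, whose pivot stands at x = 0, y = -122 mm in the fixture's axes: open, the lever points to the fixture's +x; locked, outwards to -y.
- mat: black rubber mat, fixed flat on the bench, 240 (x) by 140 (y) by 3 mm; origin at the centre of its underside. The place to lay the frame meanwhile.
- bin_in (a point): inner floor of the galvanised scrap bin, in the middle: 37 mm above the bench when the bin hangs upright; inside 196 (x) by about 125 (y) mm, wider at the rim, whose top is 134 mm above the bench. The bin hangs on a stiff pivot along its x and stands upright at the start.
- cracked1: cracked 84 (x) by 50 (y) by 4 mm green circuit board, 0.08 to 0.17 kg, with an aluminium finned heat sink 22 (x) by 34 (y) mm in its middle, its top 28 mm above the board's underside; origin at the centre of the underside. Either way round fits a bay. Its corner at +x, +y is broken off (24 by 22 mm) and a dark crack runs across it. In a bay, under the frame; one or two are present.
- cracked2: cracked 84 (x) by 50 (y) by 4 mm green circuit board, 0.08 to 0.17 kg, with an aluminium finned heat sink 22 (x) by 34 (y) mm in its middle, its top 28 mm above the board's underside; origin at the centre of the underside. Either way round fits a bay. Its corner at +x, +y is broken off (24 by 22 mm) and a dark crack runs across it. In a bay, under the frame; one or two are present.
- board0: whole 84 (x) by 50 (y) by 4 mm green circuit board, 0.08 to 0.17 kg, with an aluminium finned heat sink 22 (x) by 34 (y) mm in its middle, its top 28 mm above the board's underside; origin at the centre of the underside. Either way round fits a bay. All four corners are there. It lies in one of the bays from the start.
- board1: whole 84 (x) by 50 (y) by 4 mm green circuit board, 0.08 to 0.17 kg, with an aluminium finned heat sink 22 (x) by 34 (y) mm in its middle, its top 28 mm above the board's underside; origin at the centre of the underside. Either way round fits a bay. It waits on the open bench between the robot and the fixture; one or two such boards are present.
- board2: whole 84 (x) by 50 (y) by 4 mm green circuit board, 0.08 to 0.17 kg, with an aluminium finned heat sink 22 (x) by 34 (y) mm in its middle, its top 28 mm above the board's underside; origin at the centre of the underside. Either way round fits a bay. It waits on the open bench between the robot and the fixture; one or two such boards are present.
- chassis_plate: bystander: bent aluminium chassis plate, 100 by 150 mm with a bent-up flange 40 mm high; origin under its middle.
- switch_cap: bystander: dull red switch cap, 38 by 30 by 17 mm; origin under its middle.
- standoff: bystander: hexagonal brass standoff, 60 mm long, 12 mm thick, lying; origin under its middle.
- solder_reel: bystander: solder reel, 64 mm across, 48 mm tall; origin under its middle.
- multimeter: bystander: black multimeter, 150 by 78 by 40 mm; origin under its middle.
- screwdriver: bystander: screwdriver, 180 mm long; origin under its middle.
Not all that is in view belongs to the job. Leave any blue or brown look-alike of the board1 alone.

How it is judged:
By the outcome, as a careful person would: the job done as asked, in the order asked, and still so for the second after the job is handed in, with the robot touching nothing.
Of cracked1, cracked2 only 1 to 2 are there at a start; the rules pass over those that are not, and their reading is None.
Of board1, board2 only 1 to 2 are there at a start; the rules pass over those that are not, and their reading is None.
At some moment in a run one of board1, board2 may be knocked a few centimetres aside while the robot is not near it.
It also fails if it takes over 210 s, if anything falls off the work surface, if the arm or the gripper's body presses on something with over 40 N, if the wrist force passes 120 N, or if a joint passes its speed limit or range.

## Working session

There is one attempt and no reset: what is moved stays moved. The work goes in short steps, Python scripts to look and compute and a tool call to move; the robot and the scene stay as the last step left them, time stands still between calls to the robot, and variables do not carry over. Pictures are saved under pics/ and viewed, and the job is handed in when it is done.

Besides the shell and the picture viewer there is one more tool, called after "Request:" as name(argument=value, ...), one argument or row to a line, values as JSON. jog_arm: Moves the arm, as the interface text tells. Its arguments: {"type":"object","properties":{"series":{"type":"array"},"newtons":{"type":"number"}},"required":["series"]}

```bash
mkdir -p pics; ls; cat > h.py <<'E'
import numpy as np, cv2
from bench import robot, vision
def cap(name,fn=None):
    im,d=vision.capture(name)
    if fn: cv2.imwrite('pics/'+fn,im)
    m=vision.camera_model(name)
    return im,d,m
def ray(m,u,v,z):
    K,R,t=[np.array(m[k],float) for k in('camera_matrix','R','t')]
    c=-R.T@t; d=R.T@np.linalg.inv(K)@np.array([u,v,1.])
    return c+d*(z-c[2])/d[2]
def pts(m,d):
    K,R,t=[np.array(m[k],float) for k in('camera_matrix','R','t')]
    v,u=np.indices(d.shape)
    P=np.stack([(u-K[0,2])/K[0,0]*d,(v-K[1,2])/K[1,1]*d,d],-1)
    W=(P-t)@R
    W[d<=0]=np.nan
    return W
def proj(m,X):
    K,R,t=[np.array(m[k],float) for k in('camera_matrix','R','t')]
    p=K@(R@np.array(X,float)+t); return p[:2]/p[2]
E
python3 - <<'E'
from h import *
print(robot.state())
for n in('scene','top'):
    im,d,m=cap(n,n+'0.png'); np.save(n+'0.npy',d); print(m)
E
```

```text
pics
{'time': 0.0, 'qpos': array([ 1.28099344e+00,  4.23855941e-01,  1.63072103e+00,  6.62915020e-06,
        1.08860838e+00, -1.89811727e-02]), 'joint_vel': array([ 0.00149356, -0.00133633, -0.00056915,  0.00092983,  0.00250751,
        0.00080843]), 'effort': array([ 1.92716194e-03, -5.44618142e+01, -2.73647600e+01,  6.44974876e-02,
        2.27526360e-02, -1.34211159e-04]), 'ee_pos': array([167.00928499, 601.71016423, 246.88005677]), 'orientation': array([-1.00838218,  1.32655076,  1.00682561]), 'contact_force': array([ 0.77472654,  0.23647198, -0.18821374]), 'ft_torque': array([0.0127192 , 0.00969152, 0.03534915]), 'width': 88.15662475234801}
{'camera_matrix': array([[416.16760009,   0.        , 315.44299969],
       [  0.        , 416.16760009, 198.27185201],
       [  0.        ,   0.        ,   1.        ]]), 'R': array([[ 0.60557802,  0.79555049,  0.01935664],
       [ 0.55678055, -0.40619525, -0.72456942],
       [-0.56856898,  0.44956071, -0.68892996]]), 't': array([-336.09690019, -242.51172592, 1419.78385116])}
{'camera_matrix': array([[364.21532461,   0.        , 322.78197889],
       [  0.        , 364.21532461, 201.6634736 ],
       [  0.        ,   0.        ,   1.        ]]), 'R': array([[ 0.02694478, -0.99933834,  0.02443077],
       [-0.98164915, -0.03106748, -0.18814821],
       [ 0.18878272, -0.01891284, -0.98183674]]), 't': array([ -30.22916687,  543.80344074, 1093.36307136])}
```

View pics/scene0.png

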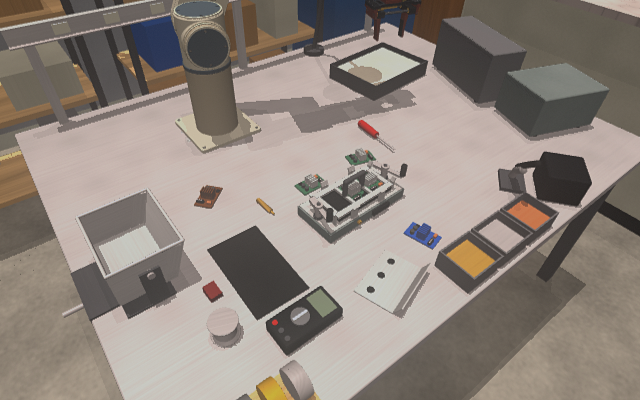

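View pics/top0.png

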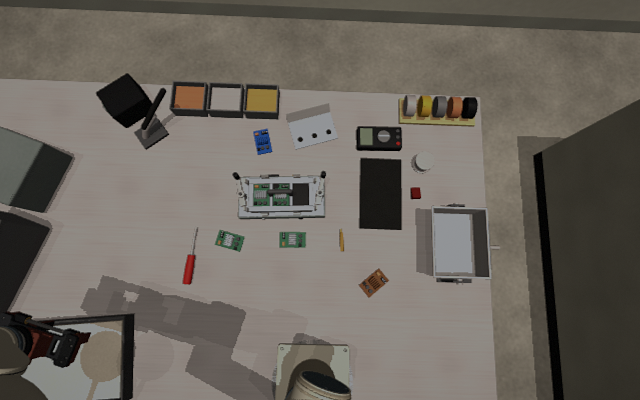

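```bash
python3 - <<'E'
import cv2,numpy as np
from h import *
a=cv2.imread('pics/top0.png')[160:260,200:350]; b=cv2.imread('pics/scene0.png')[140:245,285:415]
cv2.imwrite('pics/z1.png',cv2.resize(a,None,fx=5,fy=5,interpolation=2)); cv2.imwrite('pics/z2.png',cv2.resize(b,None,fx=5.5,fy=5.5,interpolation=2))
m=vision.camera_model('top');d=np.load('top0.npy');W=pts(m,d)
for p in [(282,195),(300,195),(262,195),(380,193),(461,244),(230,240),(292,240),(238,176),(323,174),(455,340)]: print(p,W[p[1],p[0]].round(0))
E
```

```text
(282, 195) [560. 114.  58.]
(300, 195) [564.  58.  50.]
(262, 195) [558. 176.  59.]
(380, 193) [ 589. -204.    4.]
(461, 244) [ 426. -455.   33.]
(230, 240) [419. 276.  10.]
(292, 240) [424.  79.  18.]
(238, 176) [608. 247.  93.]
(323, 174) [617. -11. 115.]
(455, 340) [ 132. -435.    2.]
```

View pics/z1.png

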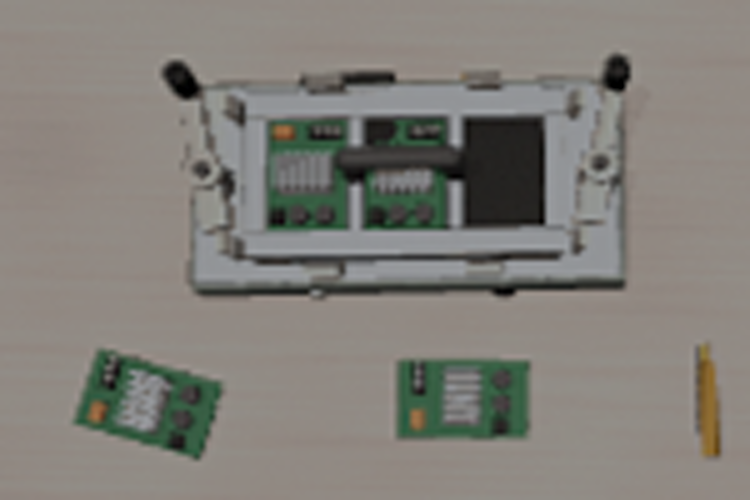

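View pics/z2.png

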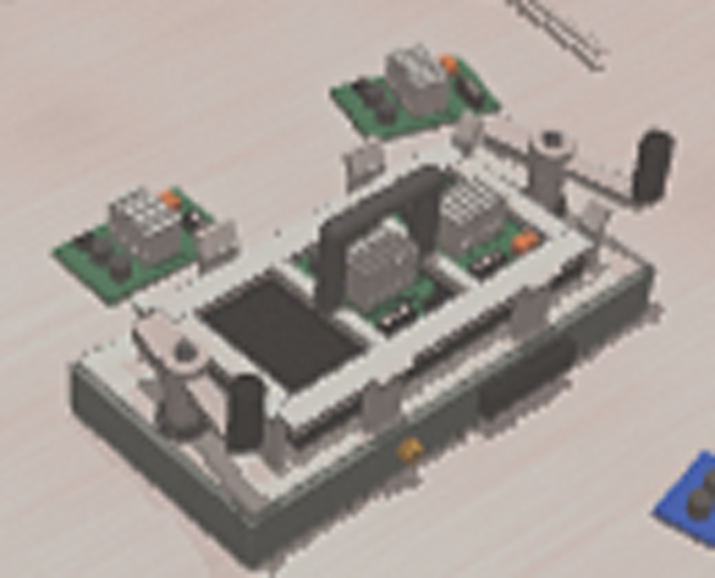

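```bash
python3 - <<'E'
from h import *
def rect(W,mask,name):
    k=mask.astype(np.uint8); n,l,s,c=cv2.connectedComponentsWithStats(k)
    if n<2: print(name,'none');return
    i=1+np.argmax(s[1:,4]); P=W[l==i]
    r=cv2.minAreaRect(P[:,:2].astype(np.float32)); print(name,s[i,4],np.round(P.mean(0),1),[np.round(x,2) for x in r])
for n in('top','scene'):
    m=vision.camera_model(n);d=np.load(n+'0.npy');W=pts(m,d)
    x,y,z=W[...,0],W[...,1],W[...,2]
    roi=(x>470)&(x<680)&(y>-50)&(y<290)
    print(n)
    rect(W,roi&(z>28)&(z<40),'base')
    rect(W,roi&(z>57)&(z<65),'frame')
    rect(W,roi&(abs(x-560)<45)&(abs(y-114)<45)&(z>98)&(z<116),'handle')
    rect(W,roi&(abs(y-114)>80)&(z>100)&(z<118),'post')
    rect(W,roi&(y>190)&(z>90)&(z<118),'postL')
    rect(W,roi&(y<30)&(z>90)&(z<118),'postR')
    roi=(x>350)&(x<480)
    rect(W,roi&(y>0)&(y<150)&(z>20)&(z<40),'hsA')
    rect(W,roi&(y>200)&(y<350)&(z>20)&(z<40),'hsB')
    im=cv2.imread(f'pics/{n}0.png'); h=cv2.cvtColor(im,cv2.COLOR_BGR2HSV)
    g=(h[...,0]>50)&(h[...,0]<85)&(h[...,1]>70)
    k=(g*255).astype(np.uint8);k=cv2.morphologyEx(k,cv2.MORPH_CLOSE,np.ones((7,7)))
    cs,_=cv2.findContours(k,0,2)
    for c in cs:
        if cv2.contourArea(c)<80: continue
        Q=np.array([ray(m,*p[0],4)[:2] for p in c],np.float32)
        r=cv2.minAreaRect(Q);print('green',cv2.boundingRect(c),[np.round(q,2) for q in r])
    k=((h[...,2]<60)*255).astype(np.uint8)
    cs,_=cv2.findContours(k,0,2)
    for c in cs:
        if cv2.contourArea(c)<1500: continue
        Q=np.array([ray(m,*p[0],3)[:2] for p in c],np.float32)
        r=cv2.minAreaRect(Q);print('dark',cv2.boundingRect(c),[np.round(q,2) for q in r])
m=vision.camera_model('top');W=pts(m,np.load('top0.npy'));z=W[...,2]
roi=(W[...,0]>280)&(W[...,0]<560)&(W[...,1]<-330)
rect(W,roi&(z>25)&(z<45),'binfloor'); rect(W,roi&(z>120)&(z<145),'rim')
E
```

```text
top
base 700 [528.8  87.   35.1] [array([561.13, 118.84]), array([132.61, 274.76]), np.float64(3.13)]
frame 878 [561.7 117.9  61.2] [array([564.46, 122.01]), array([109.18, 206.2 ]), np.float64(3.46)]
handle 118 [561.5 118.6 110.2] [array([561.8 , 118.65]), array([12.75, 72.47]), np.float64(1.77)]
post 27 [608.1 254.4 109.3] [array([608.71, 255.29]), array([14.55, 12.77]), np.float64(47.16)]
postL 32 [607.8 253.5 106.8] [array([608.47, 254.93]), array([15.06, 13.15]), np.float64(51.27)]
postR 28 [620.9 -11.1 107.1] [array([621.85, -11.7 ]), array([14.67, 12.65]), np.float64(2.13)]
hsA 69 [427.4  81.3  26.5] [array([426.93,  80.74]), array([31.61, 22.12]), np.float64(1.12)]
hsB 31 [425.2 278.2  28.2] [array([425.2 , 278.36]), array([20.9 , 21.06]), np.float64(77.48)]
green (553, 366, 10, 34) [array([  17.29, -742.33]), array([93.26, 24.69]), np.float64(1.33)]
green (549, 328, 11, 38) [array([ 120.78, -742.13]), array([ 26.26, 108.06]), np.float64(89.2)]
green (541, 243, 11, 59) [array([ 348.07, -742.25]), array([183.45,  25.83]), np.float64(0.11)]
green (280, 232, 25, 15) [array([428.
[... 1389 characters left out ...]
loat64(72.1)]
postR 64 [624.9 -14.  104.7] [array([623.45, -12.96]), array([14.02, 15.68]), np.float64(75.87)]
hsA 88 [429.5  78.6  27.7] [array([428.42,  79.57]), array([35.64, 24.59]), np.float64(3.94)]
hsB 76 [419.8 278.4  27.4] [array([418.17, 279.95]), array([24.96, 37.18]), np.float64(78.75)]
dark (537, 188, 103, 93) [array([1025.93,  556.13]), array([466.1 , 133.27]), np.float64(89.92)]
dark (515, 152, 76, 54) [array([824.61, 698.98]), array([214.26, 244.56]), np.float64(38.0)]
binfloor 2478 [ 424.5 -431.    36.9] [array([ 425.93, -429.47]), array([127.  , 195.43]), np.float64(89.61)]
rim 675 [ 424.5 -424.6  132.3] [array([ 424.83, -413.06]), array([206.73, 166.43]), np.float64(0.17)]
```

```bash
cat >> h.py <<'E'
from scipy.spatial.transform import Rotation as Ro
def plan(tgt,yaw=None,n=None,g=1.0,st=None,q=True):
    """rows to move TCP to tgt (mm); jaw axis world yaw deg (mod 180). prints rows"""
    st=st or robot.state(); p=np.array(st['ee_pos']); R=Ro.from_rotvec(st['orientation']).as_matrix()
    z=R[:,2]; cy=np.degrees(np.arctan2(z[1],z[0]))
    if yaw is None: dy=0
    else: dy=(yaw-cy+90)%180-90
    th=-np.radians(dy) # tool x points down -> yaw sign flips
    D=np.array(tgt,float)-p
    if n is None: n=int(max(1,np.ceil(np.linalg.norm(D)/50),np.ceil(abs(th)/.175)))
    print('yaw',round(cy,1),'turn deg',round(dy,1),'D',D.round(1),'q',np.round(st['qpos'],2))
    rows=[];pp=p.copy()
    for i in range(n):
        want=p+D*(i+1)/n
        s=R.T@(want-pp)/1000; s=np.round(s,4); t=round(th/n,3)
        pp=pp+R@s*1000; R=R@Ro.from_rotvec([t,0,0]).as_matrix()
        rows.append([*s.tolist(),t,g])
    print(str(rows).replace(' ',''))
E
python3 - <<'E'
from h import *
st=robot.state();print(Ro.from_rotvec(st['orientation']).as_matrix().round(3))
plan([500,300,250],2)
plan([562,118.5,250],2)
E
```

```text
[[-0.    -0.964  0.267]
 [-0.001  0.267  0.964]
 [-1.     0.    -0.001]]
yaw 74.5 turn deg -72.5 D [ 333.  -301.8    3. ] q [ 1.28  0.42  1.63 -0.    1.09 -0.02]
[[-0.0003,-0.0446,-0.0224,np.float64(0.141),1.0],[-0.0003,-0.0473,-0.0159,np.float64(0.141),1.0],[-0.0003,-0.0491,-0.0091,np.float64(0.141),1.0],[-0.0003,-0.0499,-0.0022,np.float64(0.141),1.0],[-0.0003,-0.0497,0.005,np.float64(0.141),1.0],[-0.0003,-0.0485,0.0118,np.float64(0.141),1.0],[-0.0004,-0.0464,0.0185,np.float64(0.141),1.0],[-0.0003,-0.0433,0.0249,np.float64(0.141),1.0],[-0.0003,-0.0394,0.0307,np.float64(0.141),1.0]]
yaw 74.5 turn deg -72.5 D [ 395.  -483.3    3. ] q [ 1.28  0.42  1.63 -0.    1.09 -0.02]
[[-0.0002,-0.0392,-0.0277,np.float64(0.097),1.0],[-0.0002,-0.0417,-0.0238,np.float64(0.097),1.0],[-0.0002,-0.0439,-0.0196,np.float64(0.097),1.0],[-0.0002,-0.0455,-0.0153,np.float64(0.097),1.0],[-0.0002,-0.0467,-0.0108,np.float64(0.097),1.0],[-0.0002,-0.0477,-0.0062,np.float64(0.097),1.0],[-0.0002,-0.0479,-0.0016,np.float64(0.097),1.0],[-0.0002,-0.0479,0.0031,np.float64(0.097),1.0],[-0.0002,-0.0474,0.0077,np.float64(0.097),1.0],[-0.0002,-0.0464,0.0123,np.float64(0.097),1.0],[-0.0002,-0.0451,0.0167,np.float64(0.097),1.0],[-0.0002,-0.0432,0.021,np.float64(0.097),1.0],[-0.0002,-0.0409,0.025,np.float64(0.097),1.0]]
```

```bash
cat >> h.py <<'E'
def plan(tgt,yaw=None,g=1.0,step=50):
    st=robot.state(); p=np.array(st['ee_pos']); R=Ro.from_rotvec(st['orientation']).as_matrix()
    z=R[:,2]; cy=np.degrees(np.arctan2(z[1],z[0]))
    dy=0 if yaw is None else (yaw-cy+90)%180-90
    th=-np.radians(dy); nr=int(np.ceil(abs(th)/.175-.01)) if abs(th)>.004 else 0
    R=R@Ro.from_rotvec([th if nr else 0,0,0]).as_matrix()
    D=np.array(tgt,float)-p; n=max(1,int(np.ceil(np.linalg.norm(D)/step)))
    s=R.T@D/1000
    print('t',round(st['time'],2),'p',p.round(1),'yaw',round(cy,1),'w',round(float(st['width']),1),'F',np.round(st['contact_force'],1),'D',D.round(1),'q1,q6',np.round(st['qpos'][[0,5]],2))
    print(' turn x%d of %.4f'%(nr,th/nr if nr else 0),' shift x%d of'%n,(s/n).round(4).tolist(),'total',s.round(4).tolist())
    return
E
python3 - <<'E'
from h import *
plan([562,118.5,250],2)
E
```

```text
t 0.1 p [167.  601.8 247. ] yaw 74.5 w 87.9 F [ 0.7 -0.9  1.1] D [ 395.  -483.3    3. ] q1,q6 [ 1.28 -0.02]
 turn x8 of 0.1581  shift x13 of [-0.0002, -0.0382, 0.0291] total [-0.0026, -0.4968, 0.3779]
```

Request:
jog_arm(
  series=[
    [[0,-0.03,-0.02,0.158,1],[0,-0.03,-0.015,0.158,1],[0,-0.035,-0.01,0.158,1],[0,-0.035,-0.005,0.158,1],[0,-0.035,0,0.158,1],[0,-0.035,0.005,0.158,1],[0,-0.035,0.01,0.158,1],[0,-0.03,0.02,0.158,1],[0,-0.038,0.029,0,1],[0,-0.038,0.029,0,1],[0,-0.038,0.029,0,1],[0,-0.038,0.029,0,1]],
  ],
)

```text
time: 1.6
ee_pos: [469.8, 234.0, 247.5]
orientation: [-0.028, 1.571, 0.028]
contact_force: [-0.4, 0.3, -0.8]
width: 88.0
```

```bash
python3 - <<'E'
from h import *
plan([562,118.5,250],2)
E
```

```text
t 1.6 p [469.8 234.  247.5] yaw 2.1 w 88.0 F [-0.4  0.3 -0.8] D [  92.2 -115.5    2.5] q1,q6 [0.44 0.4 ]
 turn x0 of 0.0000  shift x3 of [-0.0008, -0.0396, 0.0293] total [-0.0025, -0.1188, 0.088]
```

Request:
jog_arm(
  series=[
    [[0,-0.04,0.0295,0,1],[0,-0.04,0.0295,0,1],[0,-0.039,0.0295,0,1],[0.04,0,0,0,1],[0.04,0,0,0,1],[0.04,0,0,0,1],[0.016,0,0,0,1],[0,0,0,0,1]],
  ],
)

```text
time: 2.6
ee_pos: [561.3, 119.6, 110.9]
orientation: [-0.029, 1.573, 0.028]
contact_force: [-0.1, 0.8, 0.2]
width: 87.6
```

```bash
python3 - <<'E'
from h import *
plan([562.5,118,111],2)
E
```

```text
t 2.6 p [561.3 119.6 110.9] yaw 2.1 w 87.6 F [-0.1  0.8  0.2] D [ 1.2 -1.6  0.1] q1,q6 [0.19 0.15]
 turn x0 of 0.0000  shift x1 of [-0.0001, -0.0016, 0.0011] total [-0.0001, -0.0016, 0.0011]
```

Request:
jog_arm(
  series=[
    [[0,-0.001,0.001,0,0],[0,0,0,0,0],[0,0,0,0,0],[0,0,0,0,0],[0,0,0,0,0],[0,0,0,0,0]],
  ],
  newtons=45,
)

```text
time: 3.35
ee_pos: [562.8, 118.7, 111.7]
orientation: [-0.028, 1.571, 0.028]
contact_force: [-0.3, 0.5, 0.2]
width: 31.4
```

```bash
python3 - <<'E'
from h import *
plan([562,118.5,250],2)
E
```

```text
t 3.35 p [562.8 118.7 111.7] yaw 2.1 w 31.4 F [-0.3  0.5  0.2] D [ -0.8  -0.2 138.3] q1,q6 [0.19 0.15]
 turn x0 of 0.0000  shift x3 of [-0.0461, -0.0001, -0.0003] total [-0.1383, -0.0002, -0.0008]
```

Request:
jog_arm(
  series=[
    [[0,0,0,0,0],[0,0,0,0,0],[0,0,0,0,0]],
  ],
)

```text
time: 3.72
ee_pos: [562.2, 118.6, 111.5]
orientation: [-0.029, 1.572, 0.028]
contact_force: [-3.3, 1.2, 1.5]
width: 13.0
```

Request:
jog_arm(
  series=[
    [[-0.005,0,0,0,0],[-0.01,0,0,0,0],[-0.015,0,0,0,0],[-0.03,0,0,0,0],[-0.03,0,0,0,0],[-0.03,0,0,0,0],[-0.02,0,0,0,0]],
  ],
)

```text
time: 4.6
ee_pos: [563.4, 118.8, 254.4]
orientation: [-0.028, 1.568, 0.029]
contact_force: [-0.1, 0.1, -4.6]
width: 13.2
```

```bash
python3 - <<'E'
from h import *
plan([589,-203,200],-89.5)
im,d,m=cap('scene','s1.png')
cv2.imwrite('pics/s1z.png',cv2.resize(im[80:260,220:460],None,fx=3,fy=3))
E
```

```text
t 4.6 p [563.4 118.8 254.4] yaw 2.1 w 13.2 F [-0.1  0.1 -4.6] D [  25.6 -321.8  -54.4] q1,q6 [0.19 0.15]
 turn x9 of -0.1715  shift x7 of [0.0078, -0.0032, -0.046] total [0.0543, -0.0227, -0.322]
```

View pics/s1z.png

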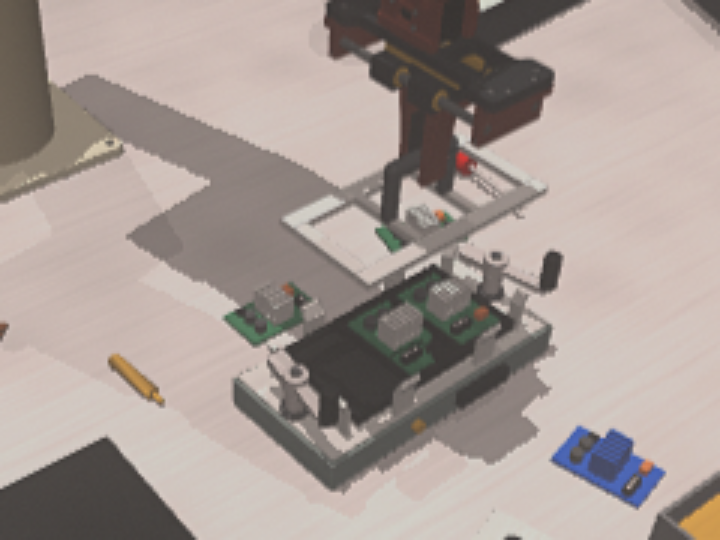

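Request:
jog_arm(
  series=[
    [[0,0,0,0.178,0],[0,0,0,0.178,0],[0,0,0,0.178,0],[0,0,0,0.178,0],[0,0,0,0.178,0],[0,0,0,0.178,0],[0,0,0,0.178,0],[0,0,0,0.178,0],[0,0,0,0.178,0],[0,0,0.04,0,0],[0,0,0.04,0,0],[0,0,0.04,0,0]],
  ],
)

```text
time: 6.15
ee_pos: [563.2, -2.4, 251.9]
orientation: [1.205, 1.211, -1.205]
contact_force: [0.5, 0.5, -3.9]
width: 12.9
```

Request:
jog_arm(
  series=[
    [[0,0,0.04,0,0],[0,0,0.04,0,0],[0.01,0.005,0.04,0,0],[0.02,0.01,0.04,0,0],[0.02,0.005,0.03,0,0]],
  ],
)

```text
time: 6.78
ee_pos: [584.7, -193.0, 201.6]
orientation: [1.206, 1.21, -1.206]
contact_force: [1.3, -0.1, -3.9]
width: 13.1
```

```bash
python3 - <<'E'
from h import *
plan([589,-203,64],-89.5)
im,d,m=cap('top','t1.png')
cv2.imwrite('pics/t1z.png',cv2.resize(im[150:260,190:440],None,fx=3.2,fy=3.2,interpolation=2))
E
```

```text
t 6.78 p [ 584.7 -193.   201.6] yaw -89.8 w 13.1 F [ 1.3 -0.1 -3.9] D [   4.3  -10.  -137.6] q1,q6 [-0.34  1.23]
 turn x1 of -0.0047  shift x3 of [0.0459, 0.0013, 0.0033] total [0.1376, 0.004, 0.01]
```

View pics/t1z.png

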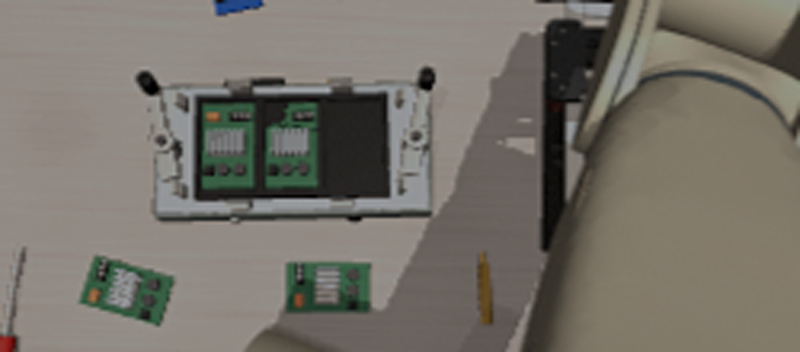

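Request:
jog_arm(
  series=[
    [[0.04,0.002,0.005,0,0],[0.04,0.002,0.005,0,0],[0.035,0,0,0,0],[0.015,0,0,0,0],[0.004,0,0,0,0],[0.002,0,0,0,0],[0,0,0,0,0]],
  ],
)

```text
time: 7.7
ee_pos: [589.2, -201.4, 66.9]
orientation: [1.206, 1.21, -1.205]
contact_force: [0.1, 0.4, -4.5]
width: 12.9
```

Request:
jog_arm(
  series=[
    [[0.002,0,0,0,0],[0.002,0,0,0,0],[0.001,0,0,0,0],[0,0,0,0,0]],
  ],
)

```text
time: 8.2
ee_pos: [588.7, -201.0, 61.6]
orientation: [1.206, 1.211, -1.205]
contact_force: [-1.9, 2.1, 5.1]
width: 13.1
```

Request:
jog_arm(
  series=[
    [[0,0,0,0,0.7],[0,0,0,0,0.7],[0,0,0,0,0.7],[0,0,0,0,0.7],[-0.01,0,0,0,0.7],[-0.04,0,0,0,0.7],[-0.05,0,0,0,0.7],[-0.05,0,0,0,0.7],[-0.03,0,0,0,0.7]],
  ],
)

```text
time: 9.32
ee_pos: [589.2, -201.5, 244.4]
orientation: [1.206, 1.208, -1.204]
contact_force: [0.7, -0.3, 0.1]
width: 61.6
```

```bash
python3 - <<'E'
from h import *
im,d,m=cap('top','t2.png'); W=pts(m,d)
np.save('t2.npy',d)
x,y,z=W[...,0],W[...,1],W[...,2]
roi=(x>500)&(x<640)&(y>0)&(y<240)
def rect(mask,name):
    n,l,s,c=cv2.connectedComponentsWithStats(mask.astype(np.uint8))
    for i in range(1,n):
        if s[i,4]<25: continue
        P=W[l==i];r=cv2.minAreaRect(P[:,:2].astype(np.float32));print(name,s[i,4],P.mean(0).round(1),[np.round(q,2) for q in r])
rect(roi&(z>68)&(z<85),'hs')
rect((x>350)&(x<500)&(y>0)&(y<350)&(z>20)&(z<40),'hsbench')
# black bed outline
v=im.max(2)
cv2.imwrite('pics/t2z.png',cv2.resize(im[160:260,200:350],None,fx=5,fy=5,interpolation=2))
h=cv2.cvtColor(im,cv2.COLOR_BGR2HSV)
k=((roi)&((v<70)|((h[...,0]>50)&(h[...,0]<90)&(h[...,1]>60))))*255
k=cv2.morphologyEx(k.astype(np.uint8),cv2.MORPH_CLOSE,np.ones((9,9)));k=cv2.morphologyEx(k,cv2.MORPH_OPEN,np.ones((9,9)))
cs,_=cv2.findContours(k,0,2)
for c in cs:
    if cv2.contourArea(c)<300: continue
    Q=np.array([ray(m,*p[0],53)[:2] for p in c],np.float32);r=cv2.minAreaRect(Q);print('bed',[np.round(q,2) for q in r])
plan([555,118,200],90)
E
```

```text
hs 84 [536.6 232.5  76.1] [array([540.92, 233.42]), array([69.62, 15.47]), np.float64(4.88)]
hs 55 [548.6   5.2  76.5] [array([549.58,   5.78]), array([58.86,  9.28]), np.float64(1.73)]
hsbench 175 [495.8 164.4  32.4] [array([495.47, 151.01]), array([ 10.6 , 202.31]), np.float64(0.61)]
hsbench 31 [425.2 278.2  28.2] [array([424.93, 278.45]), array([21.2 , 21.32]), np.float64(74.67)]
hsbench 74 [426.7  81.2  26.4] [array([426.72,  80.7 ]), array([31.62, 21.96]), np.float64(0.6)]
bed [array([567.7 , 118.08]), array([118.92, 188.43]), np.float64(3.13)]
t 9.38 p [ 590.7 -202.   247.8] yaw -89.7 w 61.4 F [ 1.2 -0.6  3. ] D [-35.7 320.  -47.8] q1,q6 [-0.35  1.22]
 turn x1 of 0.0048  shift x7 of [0.0066, -0.0052, -0.0457] total [0.0465, -0.0361, -0.3202]
```

View pics/t2z.png

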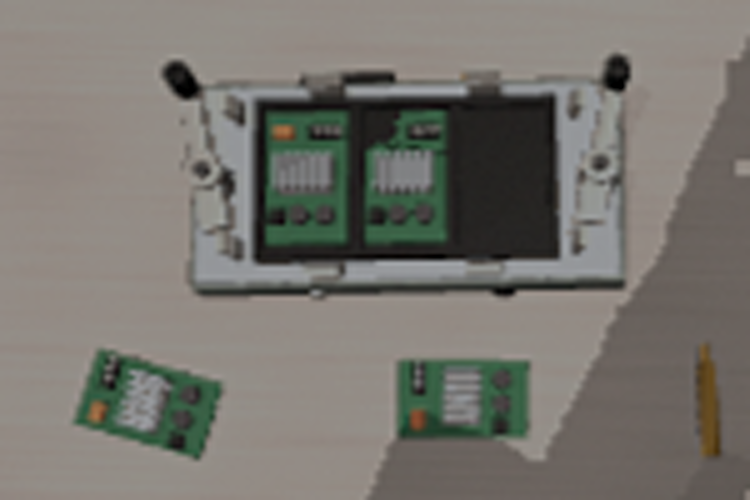

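```bash
python3 - <<'E'
from h import *
m=vision.camera_model('top')
f=lambda u,v,z: ray(m,200+(u+.5)/5-.5,160+(v+.5)/5-.5,z)[:2]
c=np.array([f(*p,53) for p in [(257,98),(557,93),(560,258),(253,258)]]);print(c.round(1),c.mean(0))
e=lambda a,b:np.degrees(np.arctan2(*(b-a)[::-1]))
print('yaw edges',e(c[1],c[0])-90,e(c[2],c[3])-90,'lens',np.linalg.norm(c[0]-c[1]),np.linalg.norm(c[1]-c[2]))
print('hsW',f(303,171,76),'hsC',f(402,170,76))
print('bdW',f(306,177,52),'bdC',f(405,176,52))
print('pivots',f(202,168,95),f(599,162,95))
c=np.array([f(*p,4) for p in [(398,361),(529,361),(527,437),(397,437)]]);print('A',c.mean(0),e(c[1],c[0]),e(c[2],c[3]), 'hs',f(462,395,28))
c=np.array([f(*p,4) for p in [(98,350),(222,381),(199,459),(75,423)]]);print('B',c.mean(0),e(c[1],c[0]),e(c[2],c[3]),'hs',f(141,400,28))
# depth points on heat sinks
W=pts(m,np.load('t2.npy'))
for n,(u0,u1,v0,v1) in dict(C=(275,287,190,199),W=(255,267,190,199),A=(288,297,233,246),B=(223,233,233,247)).items():
    P=W[v0:v1,u0:u1].reshape(-1,3);z=P[:,2];print(n,np.nanpercentile(z,[5,50,95]).round(0), P[z>np.nanpercentile(z,95)-8].mean(0).round(1))
E
```

```text
[[609.4 214.7]
 [619.   25.2]
 [512.8  19.8]
 [506.9 210.7]] [562.0401323 117.6081639]
yaw edges 2.8921855697687135 1.7748992458984105 lens 189.76383005369593 106.2896801974512
hsW [558.3757783  179.36872836] hsC [560.96088934 118.66187755]
bdW [559.60491071 181.01459287] bdC [562.23930581 119.01747778]
pivots [554.29717026 237.256833  ] [565.75524219  -2.38702137]
A [427.43328355  79.68566858] 91.69450586290074 91.63627738732453 hs [427.80370299  78.81688427]
B [418.91175549 279.90824386] 77.70129890067108 75.65185071352764 hs [418.84264245 279.13241521]
C [51. 61. 79.] [562.4 119.   76.8]
W [52. 61. 79.] [559.2 180.9  75.8]
A [ 3. 24. 31.] [427.4  81.6  27.1]
B [ 1. 10. 30.] [419.  280.1  28.2]
```

Request:
jog_arm(
  series=[
    [[0,0,0,-0.042,0.5],[0,-0.002,-0.046,0,0.5],[0,-0.002,-0.046,0,0.5],[0,-0.002,-0.046,0,0.5],[0.01,-0.002,-0.046,0,0.5],[0.02,-0.002,-0.046,0,0.5],[0.03,-0.002,-0.046,0,0.5],[0.03,-0.0015,-0.046,0,0.5],[0,0,0,0,0.5]],
  ],
)

```text
time: 10.5
ee_pos: [557.8, 122.0, 148.5]
orientation: [1.169, 1.236, -1.175]
contact_force: [-1.1, -0.2, -0.5]
width: 44.3
```

```bash
python3 - <<'E'
from h import *
plan([562,119,81],-87.3)
E
```

```text
t 10.5 p [557.8 122.  148.5] yaw -87.1 w 44.3 F [-1.1 -0.2 -0.5] D [  4.2  -3.  -67.5] q1,q6 [0.19 1.71]
 turn x0 of 0.0000  shift x2 of [0.0337, 0.0022, 0.0016] total [0.0675, 0.0043, 0.0032]
```

Request:
jog_arm(
  series=[
    [[0.02,0.004,0.003,0,0.5],[0.03,0,0,0,0.5],[0.012,0,0,0,0.5],[0.0045,0,0,0,0.5],[0,0,0,0,0.5]],
  ],
)

```text
time: 11.12
ee_pos: [564.4, 116.6, 84.5]
orientation: [1.175, 1.23, -1.175]
contact_force: [0.5, 0.5, 0.2]
width: 44.1
```

```bash
python3 - <<'E'
from h import *
plan([562,119,81],-87.3)
im,d,m=cap('scene','s2.png')
cv2.imwrite('pics/s2z.png',cv2.resize(im[120:250,270:430],None,fx=4.5,fy=4.5,interpolation=2))
E
```

```text
t 11.12 p [564.4 116.6  84.5] yaw -87.4 w 44.1 F [0.5 0.5 0.2] D [-2.4  2.4 -3.5] q1,q6 [0.18 1.71]
 turn x0 of 0.0000  shift x1 of [0.0035, -0.0023, -0.0025] total [0.0035, -0.0023, -0.0025]
```

View pics/s2z.png

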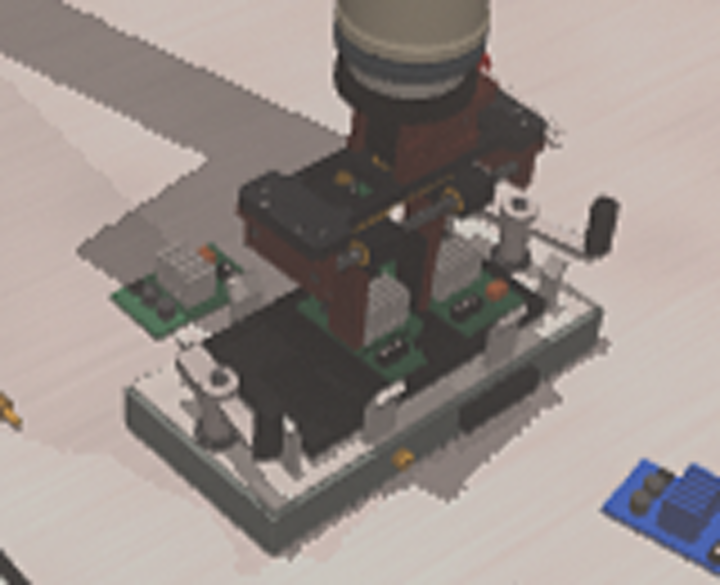

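Request:
jog_arm(
  series=[
    [[0,-0.002,-0.002,0,0.5],[0,0,0,0,0.5],[0,0,0,0,0.5],[0,0,0,0,0.5]],
  ],
)

```text
time: 11.68
ee_pos: [561.9, 119.0, 84.3]
orientation: [1.175, 1.231, -1.174]
contact_force: [0.0, 0.4, -0.2]
width: 44.1
```

```bash
python3 - <<'E'
from h import *
for i in range(3):
    plan([562,119,81],-87.3); vision.capture('top')
E
```

```text
t 11.68 p [561.9 119.   84.3] yaw -87.3 w 44.1 F [ 0.   0.4 -0.2] D [ 0.1 -0.  -3.3] q1,q6 [0.19 1.71]
 turn x0 of 0.0000  shift x1 of [0.0033, 0.0001, 0.0] total [0.0033, 0.0001, 0.0]
t 11.72 p [561.9 119.   84.3] yaw -87.3 w 44.2 F [-0.2  0.4  0.2] D [ 0.1  0.  -3.3] q1,q6 [0.19 1.71]
 turn x0 of 0.0000  shift x1 of [0.0033, 0.0001, -0.0] total [0.0033, 0.0001, -0.0]
t 11.78 p [561.9 119.   84.2] yaw -87.3 w 43.9 F [ 0.7 -0.5 -0. ] D [ 0.1  0.  -3.2] q1,q6 [0.19 1.71]
 turn x0 of 0.0000  shift x1 of [0.0032, 0.0001, -0.0] total [0.0032, 0.0001, -0.0]
```

Request:
jog_arm(
  series=[
    [[0.003,0,0,0,0.5],[0,0,0,0,0.5],[0,0,0,0,0],[0,0,0,0,0],[0,0,0,0,0],[0,0,0,0,0]],
  ],
  newtons=30,
)

```text
time: 12.58
ee_pos: [561.8, 118.9, 81.1]
orientation: [1.175, 1.231, -1.175]
contact_force: [0.1, -0.1, -1.5]
width: 33.5
```

Request:
jog_arm(
  series=[
    [[-0.01,0,0,0,0],[-0.03,0,0,0,0],[-0.05,0,0,0,0],[-0.05,0,0,0,0],[0,-0.0135,0.045,0,0],[0,-0.0135,0.045,0,0],[0,-0.0135,0.045,0,0],[0,-0.0135,0.045,0,0],[0,-0.0135,0.045,0,0],[0,-0.0135,0.045,0,0],[0,-0.0135,0.045,0,0],[0,-0.0135,0.045,0,0]],
  ],
)

```text
time: 14.08
ee_pos: [470.4, -247.2, 222.0]
orientation: [1.175, 1.23, -1.174]
contact_force: [0.5, 0.5, -0.9]
width: 33.8
```

Request:
jog_arm(
  series=[
    [[0,-0.0135,0.045,0,0],[0,-0.0135,0.045,0,0],[0,-0.0135,0.045,0,0],[0,-0.013,0.045,0,0],[0,0,0,0,0],[0,0,0,0,0]],
  ],
)

```text
time: 14.82
ee_pos: [425.6, -427.5, 221.3]
orientation: [1.175, 1.231, -1.175]
contact_force: [0.5, 1.6, -1.1]
width: 33.6
```

```bash
python3 - <<'E'
from h import *
plan([426,-429,115],-87.3)
im,d,m=cap('top','t3.png')
im,d,m=cap('scene','s3.png')
E
```

```text
t 14.82 p [ 425.6 -427.5  221.3] yaw -87.4 w 33.6 F [ 0.5  1.6 -1.1] D [   0.4   -1.5 -106.3] q1,q6 [-0.81  0.72]
 turn x0 of 0.0000  shift x3 of [0.0354, 0.0001, 0.0005] total [0.1063, 0.0004, 0.0016]
```

View pics/s3.png

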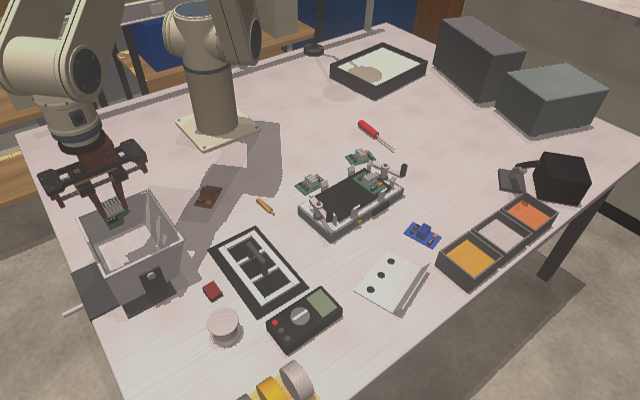

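Request:
jog_arm(
  series=[
    [[0.04,0,0.001,0,0],[0.04,0,0,0,0],[0.025,0,0,0,0],[0.01,0,0,0,0],[0,0,0,0,0],[0,0,0,0,0.6],[0,0,0,0,0.6],[0,0,0,0,0.6],[0,0,0,0,0.6],[-0.04,0,0,0,0.6],[-0.05,0,0,0,0.6],[-0.03,0,0,0,0.6]],
  ],
)

```text
time: 16.42
ee_pos: [426.4, -429.6, 228.7]
orientation: [1.174, 1.228, -1.174]
contact_force: [1.4, -0.1, -0.0]
width: 52.7
```

```bash
python3 - <<'E'
from h import *
im,d,m=cap('top','t4.png')
im2,d2,m2=cap('scene','s4.png')
cv2.imwrite('pics/c4.png',np.hstack([cv2.resize(im[190:300,400:510],(400,400)),cv2.resize(im2[150:330,50:230],(400,400))]))
plan([427.5,80.5,150],1.7)
cv2.imwrite('pics/t4z.png',cv2.resize(im[160:260,200:350],None,fx=5,fy=5,interpolation=2))
E
```

```text
t 16.52 p [ 427.3 -430.6  230. ] yaw -87.3 w 52.7 F [ 1.  -0.2 -0. ] D [ 2.000e-01  5.111e+02 -8.000e+01] q1,q6 [-0.81  0.72]
 turn x9 of -0.1726  shift x11 of [0.007, 0.0465, 0.0014] total [0.0775, 0.5113, 0.015]
```

View pics/c4.png

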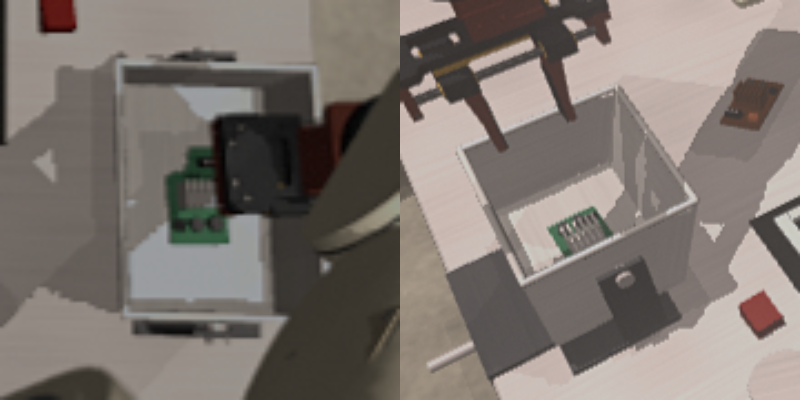

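View pics/t4z.png

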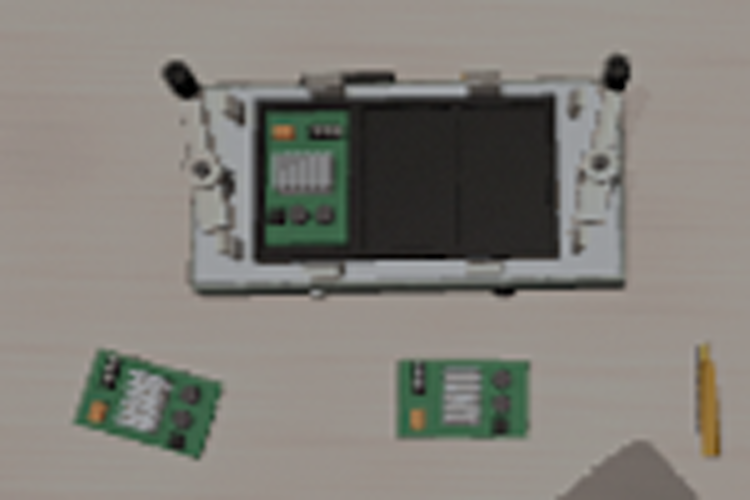

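Request:
jog_arm(
  series=[
    [[0,0,0,-0.173,0.55],[0,0,0,-0.173,0.55],[0,0,0,-0.173,0.55],[0,0,0,-0.173,0.55],[0,0,0,-0.173,0.55],[0,0,0,-0.173,0.55],[0,0,0,-0.173,0.55],[0,0,0,-0.173,0.55],[0,0,0,-0.173,0.55],[0,0.0465,0.001,0,0.55],[0,0.0465,0.001,0,0.55],[0,0.0465,0.001,0,0.55]],
  ],
)

```text
time: 18.02
ee_pos: [423.5, -287.8, 224.8]
orientation: [-0.024, 1.572, 0.026]
contact_force: [0.6, 0.2, -0.5]
width: 48.0
```

Request:
jog_arm(
  series=[
    [[0,0.0465,0.0015,0,0.55],[0,0.0465,0.0015,0,0.55],[0,0.0465,0.0015,0,0.55],[0,0.0465,0.0015,0,0.55],[0,0.0465,0.0015,0,0.55],[0.02,0.0465,0.0015,0,0.55],[0.03,0.0465,0.0015,0,0.55],[0.04,0.0465,0.0015,0,0.55],[0,0,0,0,0.55],[0,0,0,0,0.55]],
  ],
)

```text
time: 19.27
ee_pos: [423.6, 82.4, 135.7]
orientation: [-0.027, 1.572, 0.026]
contact_force: [-0.3, 0.2, 0.0]
width: 48.1
```

```bash
python3 - <<'E'
from h import *
plan([427.5,80.5,34],1.7)
im,d,m=cap('scene','s5.png')
cv2.imwrite('pics/s5z.png',cv2.resize(im[120:250,270:430],None,fx=4.5,fy=4.5,interpolation=2))
im,d,m=cap('top','t5.png')
E
```

```text
t 19.27 p [423.6  82.4 135.7] yaw 1.9 w 48.1 F [-0.3  0.2  0. ] D [   3.9   -1.9 -101.7] q1,q6 [0.16 0.13]
 turn x1 of 0.0042  shift x3 of [0.0339, -0.0007, 0.0013] total [0.1017, -0.002, 0.004]
```

View pics/s5z.png

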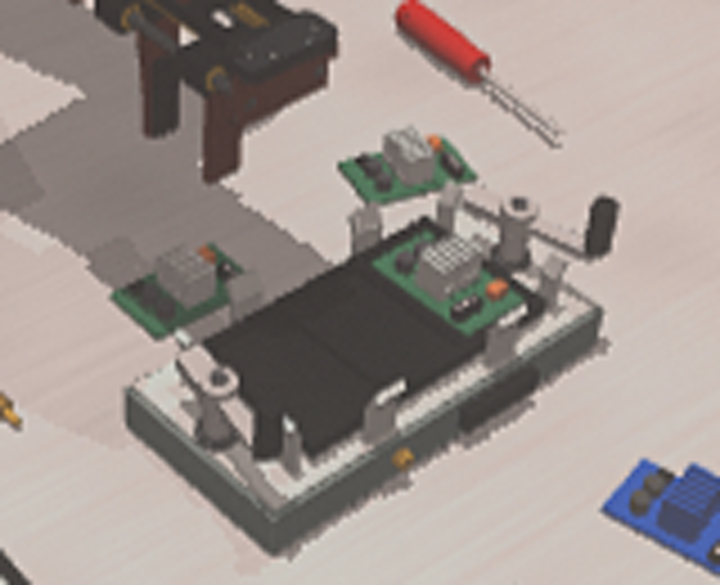

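Request:
jog_arm(
  series=[
    [[0.03,-0.002,0.004,0,0.55],[0.04,0,0,0,0.55],[0.02,0,0,0,0.55],[0.0075,0,0,0,0.55],[0,0,0,0,0.55],[0,0,0,0,0.55]],
  ],
)

```text
time: 20.12
ee_pos: [428.9, 80.7, 39.6]
orientation: [-0.025, 1.569, 0.026]
contact_force: [-0.4, -0.3, -0.7]
width: 48.2
```

```bash
python3 - <<'E'
from h import *
plan([427.5,80.5,34],1.7)
im,d,m=cap('scene','s6.png')
cv2.imwrite('pics/s6z.png',cv2.resize(im[120:250,270:430],None,fx=4.5,fy=4.5,interpolation=2))
E
```

```text
t 20.12 p [428.9  80.7  39.6] yaw 1.9 w 48.2 F [-0.4 -0.3 -0.7] D [-1.4 -0.2 -5.6] q1,q6 [0.16 0.13]
 turn x0 of 0.0000  shift x1 of [0.0056, -0.0001, -0.0014] total [0.0056, -0.0001, -0.0014]
```

View pics/s6z.png

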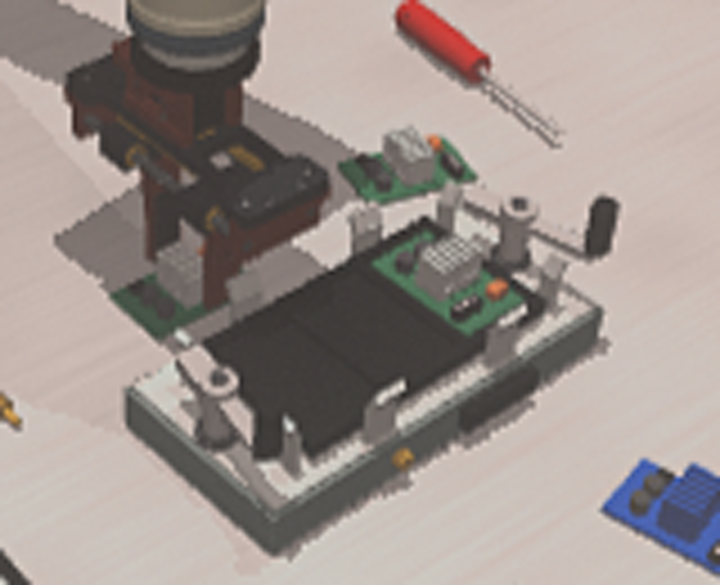

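Request:
jog_arm(
  series=[
    [[0.0055,0,-0.001,0,0.55],[0,0,0,0,0.55],[0,0,0,0,0],[0,0,0,0,0],[0,0,0,0,0],[0,0,0,0,0],[0,0,0,0,0]],
  ],
)

```text
time: 21.05
ee_pos: [427.0, 80.8, 33.2]
orientation: [-0.026, 1.571, 0.026]
contact_force: [-0.9, -0.0, 1.0]
width: 33.8
```

Request:
jog_arm(
  series=[
    [[-0.02,0,0,0,0],[-0.04,0,0,0,0],[-0.05,0,0,0,0],[-0.02,0,0,0.173,0],[0,0,0,0.173,0],[0,0,0,0.173,0],[0,0,0,0.173,0],[0,0,0,0.173,0],[0,0,0,0.173,0],[0,0,0,0.173,0],[0,0,0,0.173,0],[0,0,0,0.173,0]],
  ],
)

```text
time: 22.55
ee_pos: [426.9, 80.7, 163.0]
orientation: [1.179, 1.228, -1.179]
contact_force: [-0.2, 0.4, -1.6]
width: 33.6
```

Request:
jog_arm(
  series=[
    [[0,0.034,0.0077,0,0],[0,0.034,0.0077,0,0],[0,0.034,0.0077,0,0],[0,0.034,0.0077,0,0],[0,0,0,0,0],[0,0,0,0,0],[0,0,0,0,0]],
  ],
)

```text
time: 23.42
ee_pos: [563.1, 56.5, 162.9]
orientation: [1.174, 1.232, -1.175]
contact_force: [-0.2, -0.7, -1.9]
width: 33.4
```

```bash
python3 - <<'E'
from h import *
plan([564.4,56.3,90],-87.3)
im,d,m=cap('top','t7.png')
cv2.imwrite('pics/t7z.png',cv2.resize(im[160:260,200:350],None,fx=5,fy=5,interpolation=2))
im,d,m=cap('scene','s7.png')
cv2.imwrite('pics/s7z.png',cv2.resize(im[110:250,270:430],None,fx=4.2,fy=4.2,interpolation=2))
E
```

```text
t 23.43 p [563.1  56.5 162.9] yaw -87.3 w 33.4 F [-0.2 -0.7 -1.9] D [  1.3  -0.2 -72.9] q1,q6 [0.08 1.6 ]
 turn x0 of 0.0000  shift x2 of [0.0365, 0.0007, 0.0001] total [0.0729, 0.0014, 0.0003]
```

View pics/s7z.png

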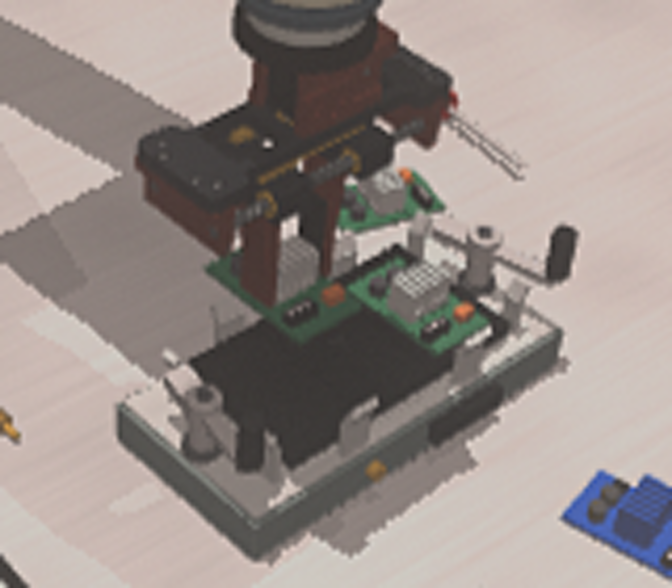

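Request:
jog_arm(
  series=[
    [[0.04,0.0012,0,0,0],[0.025,0,0,0,0],[0.008,0,0,0,0],[0.003,0,0,0,0],[0.002,0,0,0,0],[0.002,0,0,0,0],[0,0,0,0,0],[0,0,0,0,0]],
  ],
)

```text
time: 24.52
ee_pos: [565.7, 56.4, 83.4]
orientation: [1.175, 1.231, -1.174]
contact_force: [-0.1, 0.1, -2.1]
width: 33.5
```

Request:
jog_arm(
  series=[
    [[0.001,-0.001,0,0,0],[0.001,0,0,0,0],[0,0,0,0,0]],
  ],
)

```text
time: 24.9
ee_pos: [564.5, 56.4, 81.2]
orientation: [1.174, 1.231, -1.175]
contact_force: [-0.3, -0.5, -0.7]
width: 33.4
```

```bash
python3 - <<'E'
from h import *
im,d,m=cap('scene','s8.png')
cv2.imwrite('pics/s8z.png',cv2.resize(im[130:250,280:400],None,fx=5,fy=5,interpolation=2))
plan([564.4,56.3,81],-87.3)
E
```

```text
t 24.95 p [564.5  56.4  81.2] yaw -87.3 w 33.9 F [-0.6 -0.5  1.3] D [-0.1 -0.1 -0.2] q1,q6 [0.08 1.6 ]
 turn x0 of 0.0000  shift x1 of [0.0002, -0.0001, 0.0001] total [0.0002, -0.0001, 0.0001]
```

View pics/s8z.png

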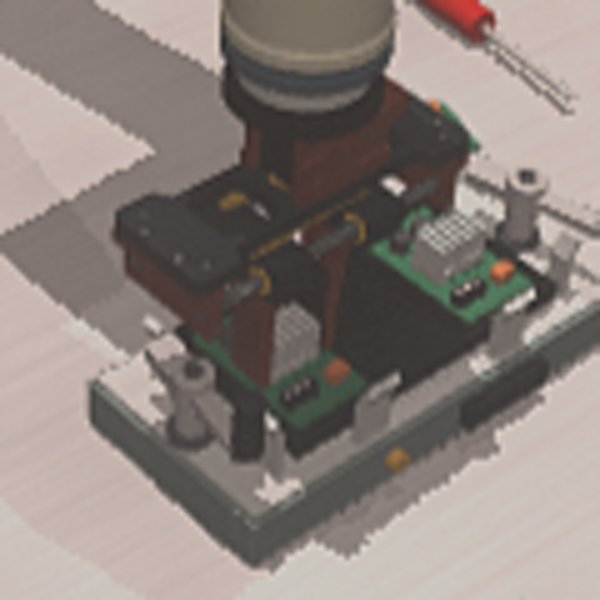

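Request:
jog_arm(
  series=[
    [[0,0,0,0,0.45],[0,0,0,0,0.45],[0,0,0,0,0.45],[-0.01,0,0,0,0.45],[-0.03,0,0,0,0.45],[-0.04,0,0,0,0.45],[-0.04,-0.03,0,0,0.45],[0,-0.04,0,0,0.45],[0,-0.04,0,0,0.45],[0,0,0,0,0.45]],
  ],
)

```text
time: 26.2
ee_pos: [452.1, 51.1, 201.7]
orientation: [1.174, 1.232, -1.175]
contact_force: [-0.3, 0.3, 0.3]
width: 39.3
```

```bash
python3 - <<'E'
from h import *
im,d,m=cap('top','t9.png'); W=pts(m,d)
cv2.imwrite('pics/t9z.png',cv2.resize(im[160:260,200:350],None,fx=5,fy=5,interpolation=2))
im,d,m=cap('scene','s9.png');W2=pts(m,d)
cv2.imwrite('pics/s9z.png',cv2.resize(im[130:250,280:400],None,fx=5,fy=5,interpolation=2))
for w in(W,W2):
    x,y,z=w[...,0],w[...,1],w[...,2]
    k=((x>340)&(x<490)&(y>200)&(y<380)&(z>22)&(z<33)).astype(np.uint8)
    n,l,s,c=cv2.connectedComponentsWithStats(k)
    for i in range(1,n):
        if s[i,4]>15: P=w[l==i]; print(s[i,4],P.mean(0).round(1),cv2.minAreaRect(P[:,:2].astype(np.float32)))
plan([419,280,130],-13)
E
```

```text
29 [425.1 279.2  27.7] ((424.8468017578125, 278.6630859375), (21.12470245361328, 21.445453643798828), 73.5099868774414)
69 [419.6 278.5  28.3] ((417.81732177734375, 279.29681396484375), (25.47514533996582, 36.408058166503906), 76.44693756103516)
t 26.3 p [455.6  51.3 202.1] yaw -87.3 w 39.7 F [1.1 0.1 0.4] D [-36.6 228.7 -72.1] q1,q6 [0.09 1.61]
 turn x8 of -0.1621  shift x5 of [0.0144, 0.0429, -0.0175] total [0.072, 0.2145, -0.0873]
```

View pics/t9z.png

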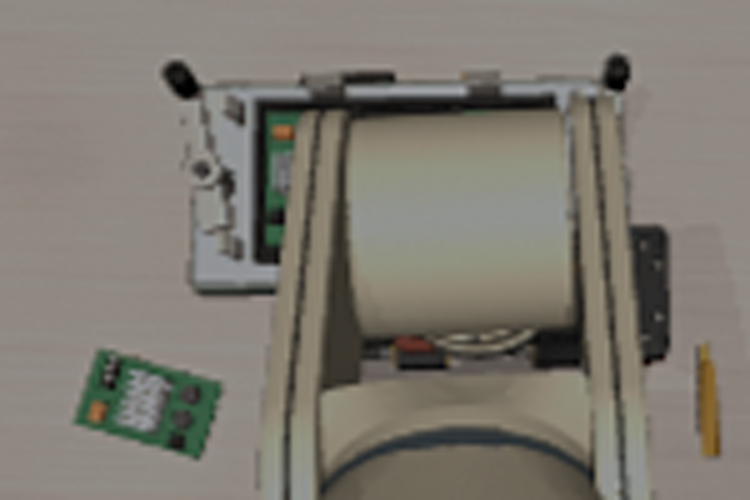

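View pics/s9z.png

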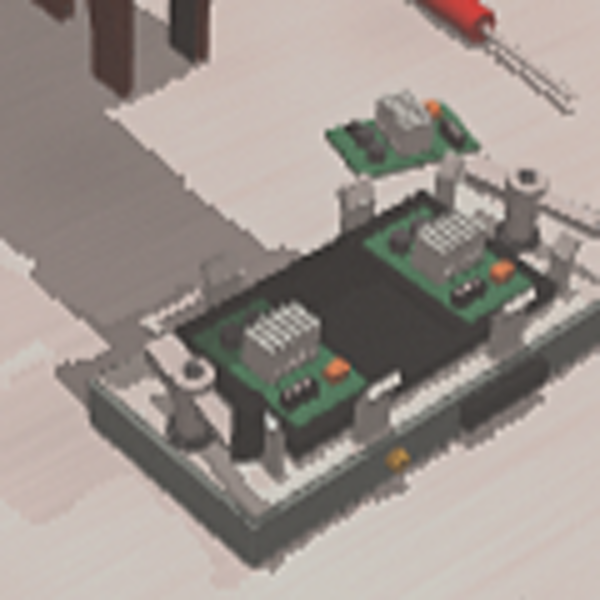

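Request:
jog_arm(
  series=[
    [[0,0,0,-0.161,0.6],[0,0,0,-0.161,0.6],[0,0,0,-0.161,0.6],[0,0,0,-0.161,0.6],[0,0,0,-0.161,0.6],[0,0,0,-0.161,0.6],[0,0,0,-0.161,0.6],[0,0,0,-0.161,0.6],[0,0.043,-0.018,0,0.6],[0,0.043,-0.018,0,0.6],[0,0.043,-0.018,0,0.6],[0,0.043,-0.018,0,0.6]],
  ],
)

```text
time: 27.8
ee_pos: [426.2, 237.5, 201.5]
orientation: [0.186, 1.561, -0.185]
contact_force: [1.0, -0.6, 0.2]
width: 52.5
```

Request:
jog_arm(
  series=[
    [[0.04,0.042,-0.017,0,0.6],[0.03,0,0,0,0.6],[0,0,0,0,0.6],[0,0,0,0,0.6],[0,0,0,0,0.6]],
  ],
)

```text
time: 28.42
ee_pos: [419.3, 280.2, 132.5]
orientation: [0.187, 1.561, -0.185]
contact_force: [0.2, 0.4, -0.0]
width: 53.0
```

```bash
python3 - <<'E'
from h import *
plan([419,280,34],-13.5)
im,d,m=cap('scene','s10.png');W2=pts(m,d)
cv2.imwrite('pics/s10z.png',cv2.resize(im[110:230,280:420],None,fx=5,fy=5,interpolation=2))
E
```

```text
t 28.43 p [419.3 280.2 132.5] yaw -13.6 w 53.0 F [ 0.2  0.4 -0. ] D [ -0.3  -0.2 -98.5] q1,q6 [0.57 0.8 ]
 turn x0 of 0.0000  shift x2 of [0.0492, -0.0002, -0.0002] total [0.0984, -0.0005, -0.0004]
```

View pics/s10z.png

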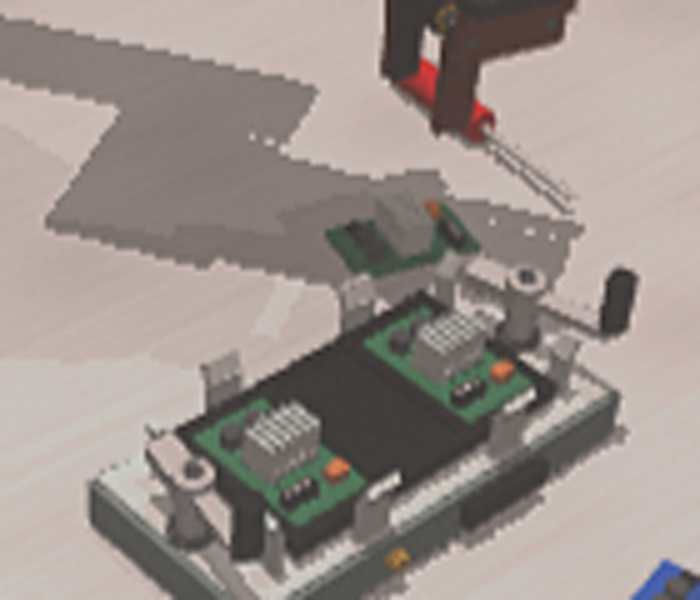

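Request:
jog_arm(
  series=[
    [[0.04,0,0,0,0.6],[0.04,0,0,0,0.6],[0.0135,0,0,0,0.6],[0.004,0,0,0,0.6],[0,0,0,0,0.6],[0,0,0,0,0.6]],
  ],
)

```text
time: 29.22
ee_pos: [418.9, 280.6, 34.8]
orientation: [0.186, 1.561, -0.184]
contact_force: [0.3, 1.0, 0.1]
width: 53.0
```

```bash
python3 - <<'E'
from h import *
plan([419,280,34],-13.5)
im,d,m=cap('scene','s11.png');W2=pts(m,d)
cv2.imwrite('pics/s11z.png',cv2.resize(im[110:230,280:420],None,fx=5,fy=5,interpolation=2))
E
```

```text
t 29.23 p [418.9 280.6  34.8] yaw -13.5 w 53.0 F [0.3 1.  0.1] D [ 0.1 -0.6 -0.8] q1,q6 [0.57 0.8 ]
 turn x0 of 0.0000  shift x1 of [0.0008, -0.0005, 0.0002] total [0.0008, -0.0005, 0.0002]
```

View pics/s11z.png

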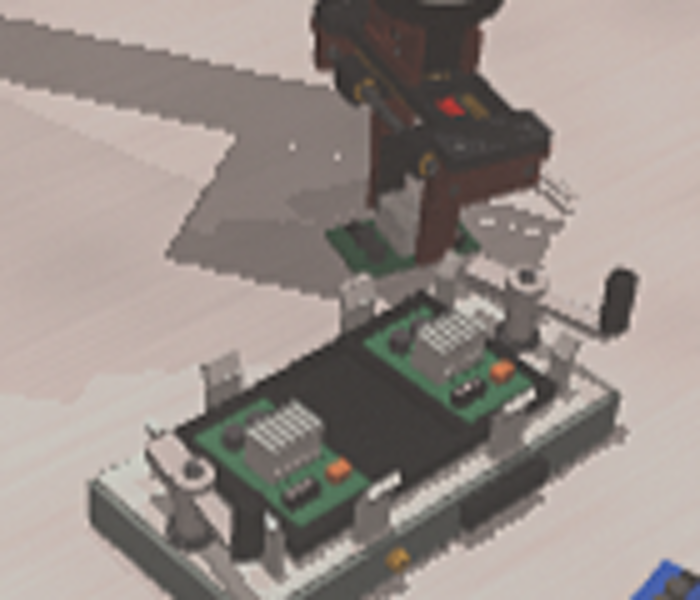

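Straddling the heat sink. Close and lift; then turn towards the bay orientation.

Request:
jog_arm(
  series=[
    [[0.0015,0,0,0,0.6],[0,0,0,0,0],[0,0,0,0,0],[0,0,0,0,0],[0,0,0,0,0],[0,0,0,0,0],[0,0,0,0,0]],
  ],
)

```text
time: 30.15
ee_pos: [418.1, 280.1, 32.2]
orientation: [0.185, 1.563, -0.185]
contact_force: [-0.8, 0.1, 1.2]
width: 33.7
```

Request:
jog_arm(
  series=[
    [[-0.02,0,0,0,0],[-0.04,0,0,0,0],[-0.05,0,0,0,0],[-0.04,0,0,0,0],[0,0,0,0.161,0],[0,0,0,0.161,0],[0,0,0,0.161,0],[0,0,0,0.161,0],[0,0,0,0.161,0],[0,0,0,0.161,0],[0,0,0,0.161,0],[0,0,0,0.161,0]],
  ],
)

```text
time: 31.65
ee_pos: [418.0, 280.0, 181.9]
orientation: [1.178, 1.229, -1.179]
contact_force: [-0.1, 0.2, -0.2]
width: 33.8
```

```bash
python3 - <<'E'
from h import *
plan([561.5,118.2,170],-87.3)
E
```

```text
t 31.65 p [418.  280.  181.9] yaw -87.6 w 33.8 F [-0.1  0.2 -0.2] D [ 143.5 -161.8  -11.9] q1,q6 [0.57 2.1 ]
 turn x1 of -0.0056  shift x5 of [0.0024, 0.0271, 0.0337] total [0.0119, 0.1357, 0.1684]
```

Request:
jog_arm(
  series=[
    [[0,0.027,0.0337,-0.005,0],[0,0.027,0.0337,0,0],[0,0.027,0.0337,0,0],[0.006,0.027,0.0337,0,0],[0.006,0.0275,0.0337,0,0],[0,0,0,0,0],[0,0,0,0,0],[0,0,0,0,0]],
  ],
)

```text
time: 32.65
ee_pos: [561.3, 119.5, 170.2]
orientation: [1.17, 1.234, -1.17]
contact_force: [0.2, -0.2, -0.3]
width: 33.7
```

```bash
python3 - <<'E'
from h import *
plan([561.5,118.2,82],-87.3)
im,d,m=cap('scene','s12.png')
cv2.imwrite('pics/s12z.png',cv2.resize(im[110:250,270:430],None,fx=4.2,fy=4.2,interpolation=2))
im,d,m=cap('top','t12.png')
E
```

```text
t 32.65 p [561.3 119.5 170.2] yaw -87.0 w 33.7 F [ 0.2 -0.2 -0.3] D [  0.2  -1.3 -88.2] q1,q6 [0.19 1.71]
 turn x1 of 0.0058  shift x2 of [0.0441, 0.0001, 0.0007] total [0.0882, 0.0002, 0.0013]
```

View pics/s12z.png

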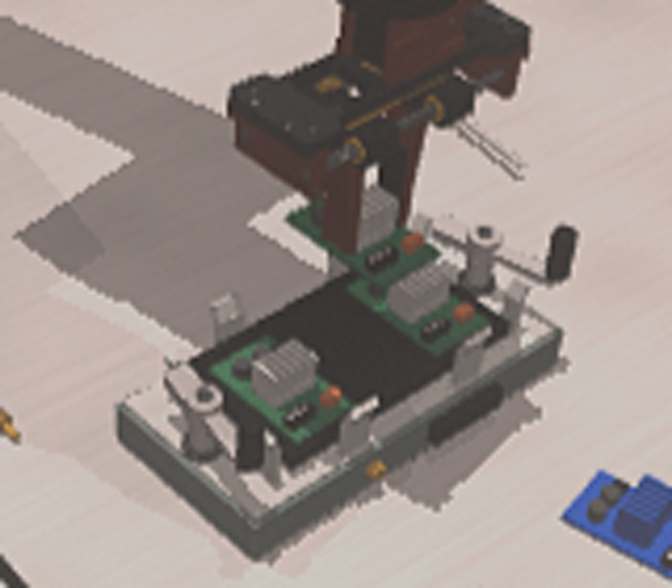

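Request:
jog_arm(
  series=[
    [[0.04,0.0005,0.001,0.005,0],[0.03,0,0,0,0],[0.012,0,0,0,0],[0.002,0,0,0,0],[0,0,0,0,0],[0,0,0,0,0]],
  ],
)

```text
time: 33.5
ee_pos: [563.3, 117.9, 87.3]
orientation: [1.176, 1.23, -1.173]
contact_force: [0.2, 0.2, -0.3]
width: 33.9
```

Request:
jog_arm(
  series=[
    [[0.002,-0.001,-0.0005,0,0],[0.002,0,0,0,0],[0.002,0,0,0,0],[0,0,0,0,0],[0,0,0,0,0]],
  ],
)

```text
time: 34.12
ee_pos: [561.7, 118.2, 80.2]
orientation: [1.175, 1.231, -1.175]
contact_force: [-0.4, -0.9, 0.4]
width: 34.0
```

Request:
jog_arm(
  series=[
    [[0,0,0,0,0.46],[0,0,0,0,0.46],[0,0,0,0,0.46],[-0.01,0,0,0,0.46],[-0.03,0,0,0,0.46],[-0.04,0,0,0,0.46],[-0.05,0,0,0,0.46],[-0.02,-0.02,0.04,0,0.6],[0,0,0.05,0,0.6],[0,0,0.05,0,0.6],[0,0,0.05,0,0.6],[0,0,0.05,0,0.6]],
  ],
)

```text
time: 35.62
ee_pos: [552.8, -124.1, 231.1]
orientation: [1.175, 1.23, -1.174]
contact_force: [0.5, -0.2, 0.1]
width: 52.9
```

```bash
python3 - <<'E'
from h import *
im,d,m=cap('top','t13.png'); W=pts(m,d)
cv2.imwrite('pics/t13z.png',cv2.resize(im[160:240,225:425],None,fx=4,fy=4,interpolation=2))
im2,d2,m2=cap('scene','s13.png')
cv2.imwrite('pics/s13z.png',cv2.resize(im2[130:310,200:430],None,fx=3.4,fy=3.4,interpolation=2))
for n,(u0,u1,v0,v1) in dict(b2=(255,267,190,199),b1=(275,287,190,199),b0=(295,307,189,199)).items():
    P=W[v0:v1,u0:u1].reshape(-1,3);z=P[:,2];print(n,np.nanpercentile(z,[5,50,95]).round(0), P[z>np.nanpercentile(z,95)-8].mean(0).round(1))
x,y,z=W[...,0],W[...,1],W[...,2]
k=(x>540)&(x<640)&(y>-250)&(y<-150)&(z>48)&(z<70); P=W[k];print('handle',P.mean(0),cv2.minAreaRect(P[:,:2].astype(np.float32)))
plan([589,-201.5,200],-89.7)
E
```

```text
b2 [52. 61. 78.] [559.1 180.6  75.5]
b1 [52. 60. 79.] [562.9 118.7  76. ]
b0 [51. 57. 78.] [567.9  57.3  76.3]
handle [nan nan nan] ((0.0, 0.0), (0.0, 0.0), 0.0)
t 35.73 p [ 553.1 -126.4  231.1] yaw -87.6 w 52.6 F [-0.4 -0.1 -0.4] D [ 35.9 -75.1 -31.1] q1,q6 [-0.25  1.28]
 turn x1 of 0.0374  shift x2 of [0.0156, 0.0177, 0.0376] total [0.0312, 0.0354, 0.0752]<stdin>:9: RuntimeWarning: Mean of empty slice.
  ret = um.true_divide(
```

View pics/t13z.png

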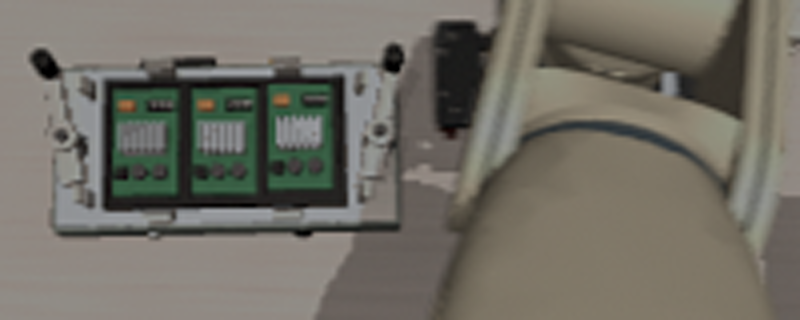

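View pics/s13z.png

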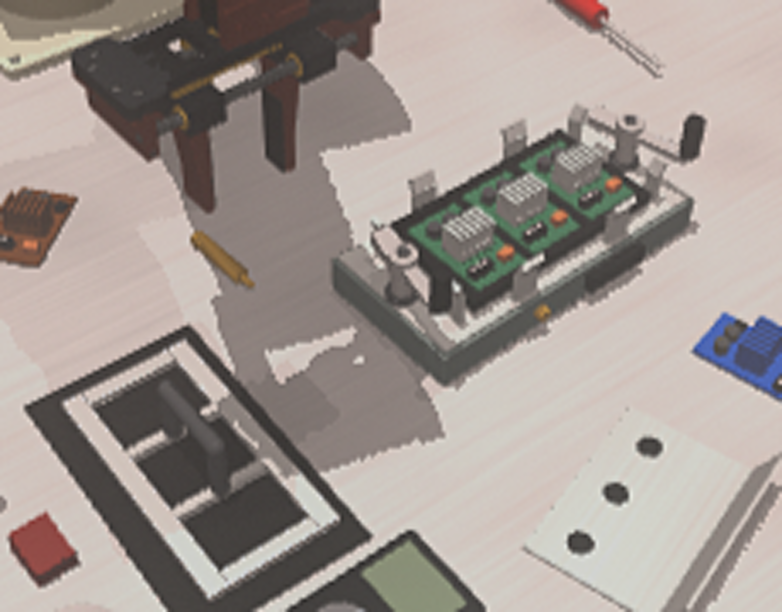

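```bash
python3 - <<'E'
from h import *
D=[]
for i in range(1):
  for n in('top','scene'):
    im,d,m=cap(n); W=pts(m,d); x,y,z=W[...,0],W[...,1],W[...,2]
    h=cv2.cvtColor(im,cv2.COLOR_BGR2HSV)
    g=(h[...,0]>50)&(h[...,0]<90)&(h[...,1]>60)
    for b,(cx,cy) in dict(b0=(564.9,56.5),b1=(562,118.5),b2=(559,180.4)).items():
        k=g&(abs(x-cx)<48)&(abs(y-cy)<27)&(z>42)&(z<62)
        P=W[k]; A=np.c_[P[:,:2]-[cx,cy],np.ones(len(P))]; s=np.linalg.lstsq(A,P[:,2],rcond=None)[0]
        print(n,b,len(P),'z',s[2].round(1),'slope*42,25',(s[0]*42).round(1),(s[1]*25).round(1),'x',P[:,0].min().round(),P[:,0].max().round(),'y',P[:,1].min().round(),P[:,1].max().round())
    if n=='top': cv2.imwrite('pics/t14z.png',cv2.resize(im[175:220,245:320],None,fx=10,fy=10,interpolation=2))
    else: cv2.imwrite('pics/s14z.png',cv2.resize(im[160:235,300:400],None,fx=8,fy=8,interpolation=2))
E
```

```text
top b0 251 z 52.4 slope*42,25 0.8 0.2 x 525.0 611.0 y 35.0 83.0
top b1 262 z 52.4 slope*42,25 0.1 0.1 x 519.0 605.0 y 94.0 145.0
top b2 274 z 52.0 slope*42,25 -0.2 0.5 x 517.0 603.0 y 154.0 207.0
scene b0 125 z 53.6 slope*42,25 0.5 -0.2 x 523.0 609.0 y 34.0 83.0
scene b1 118 z 53.8 slope*42,25 -0.1 -0.1 x 519.0 603.0 y 94.0 144.0
scene b2 96 z 53.8 slope*42,25 -0.1 -0.2 x 517.0 599.0 y 155.0 207.0
```

View pics/t14z.png

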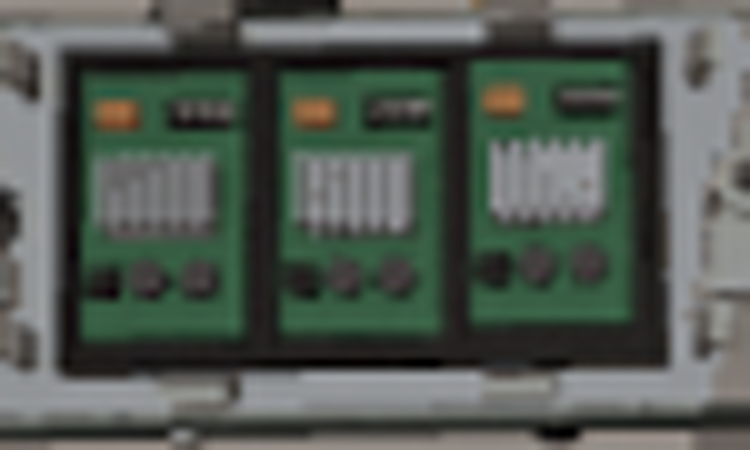

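View pics/s14z.png

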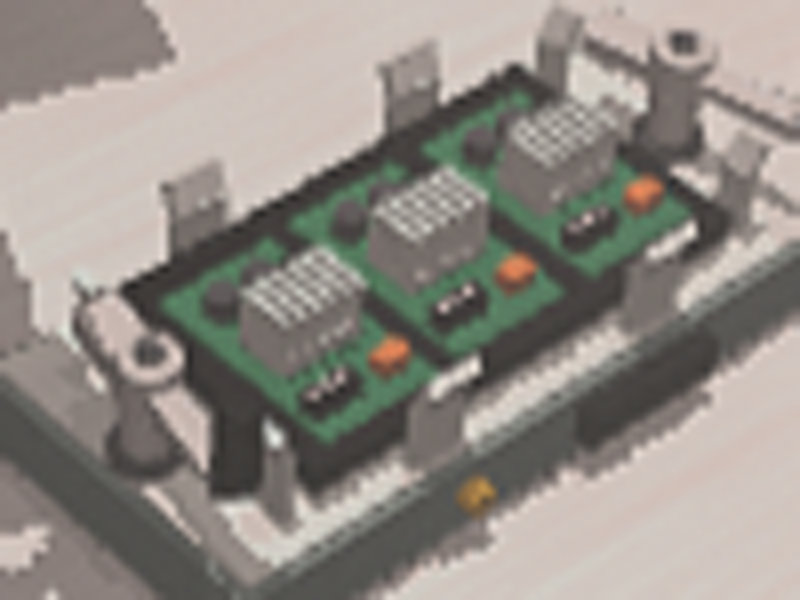

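```bash
python3 - <<'E'
from h import *
plan([567,57,130],-87.3)
E
```

```text
t 35.83 p [ 552.7 -123.1  230.6] yaw -87.4 w 52.6 F [ 0.4  0.  -0.3] D [  14.3  180.1 -100.6] q1,q6 [-0.24  1.29]
 turn x0 of 0.0000  shift x5 of [0.0201, 0.0045, -0.0359] total [0.1007, 0.0223, -0.1793]
```

Request:
jog_arm(
  series=[
    [[0,0.0045,-0.036,0,0.48],[0,0.0045,-0.036,0,0.48],[0.02,0.0045,-0.036,0,0.48],[0.04,0.0045,-0.036,0,0.48],[0.03,0.0045,-0.036,0,0.48],[0,0,0,0,0.48],[0,0,0,0,0.48],[0,0,0,0,0.48]],
  ],
)

```text
time: 36.83
ee_pos: [567.5, 57.9, 141.4]
orientation: [1.176, 1.229, -1.174]
contact_force: [-0.2, -0.3, -0.1]
width: 42.3
```

```bash
python3 - <<'E'
from h import *
plan([567,57,81],-87.3)
E
```

```text
t 36.83 p [567.5  57.9 141.4] yaw -87.4 w 42.3 F [-0.2 -0.3 -0.1] D [ -0.5  -0.9 -60.4] q1,q6 [0.08 1.61]
 turn x0 of 0.0000  shift x2 of [0.0302, -0.0003, 0.0005] total [0.0604, -0.0006, 0.0009]
```

Request:
jog_arm(
  series=[
    [[0.03,0,0.001,0,0.48],[0.02,0,0,0,0.48],[0.008,0,0,0,0.48],[0.002,0,0,0,0.48],[0,0,0,0,0.48],[0,0,0,0,0.48],[0,0,0,0,0],[0,0,0,0,0],[0,0,0,0,0],[0,0,0,0,0]],
  ],
  newtons=25,
)

```text
time: 38.08
ee_pos: [567.2, 57.5, 80.6]
orientation: [1.175, 1.231, -1.174]
contact_force: [-0.4, 0.8, 5.2]
width: 34.1
```

Request:
jog_arm(
  series=[
    [[-0.004,0,0,0,0],[-0.004,-0.0025,0,0,0],[0,0,0,0,0],[0.003,0,0,0,0],[0.003,0,0,0,0],[0,0,0,0,0],[0,0,0,0,0]],
  ],
)

```text
time: 38.95
ee_pos: [564.4, 57.3, 82.0]
orientation: [1.175, 1.231, -1.175]
contact_force: [-0.4, 0.2, -1.6]
width: 33.9
```

Request:
jog_arm(
  series=[
    [[0.001,0,0,0,0],[0,0,0,0,0],[0.0005,0,0,0,0],[0,0,0,0,0]],
  ],
)

```text
time: 39.45
ee_pos: [564.5, 57.3, 80.7]
orientation: [1.175, 1.231, -1.175]
contact_force: [0.1, -0.5, -1.0]
width: 34.0
```

Request:
jog_arm(
  series=[
    [[0.001,0,0,0,0],[0,0,0,0,0],[0,0,0,0,0]],
  ],
)

```text
time: 39.83
ee_pos: [564.5, 57.3, 80.6]
orientation: [1.175, 1.231, -1.174]
contact_force: [-4.7, 0.1, 7.7]
width: 33.7
```

Request:
jog_arm(
  series=[
    [[0,0,0,0,0.46],[0,0,0,0,0.46],[0,0,0,0,0.46],[-0.01,0,0,0,0.46],[-0.03,0,0,0,0.46],[-0.05,0,0,0,0.46],[-0.05,0,0.04,0,0.7],[0,0,0.05,0,0.7],[0,0,0.05,0,0.7],[0,0,0.05,0,0.7]],
  ],
)

```text
time: 41.08
ee_pos: [573.3, -133.1, 219.6]
orientation: [1.175, 1.23, -1.174]
contact_force: [-0.7, 0.2, -0.0]
width: 61.4
```

```bash
python3 - <<'E'
from h import *
for n in('top','scene'):
    im,d,m=cap(n); W=pts(m,d); x,y,z=W[...,0],W[...,1],W[...,2]
    h=cv2.cvtColor(im,cv2.COLOR_BGR2HSV)
    g=(h[...,0]>50)&(h[...,0]<90)&(h[...,1]>60)
    for b,(cx,cy) in dict(b0=(564.9,56.5),b1=(562,118.5),b2=(559,180.4)).items():
        k=g&(abs(x-cx)<48)&(abs(y-cy)<27)&(z>42)&(z<62)
        P=W[k]; A=np.c_[P[:,:2]-[cx,cy],np.ones(len(P))]; s=np.linalg.lstsq(A,P[:,2],rcond=None)[0]
        print(n,b,len(P),'z',s[2].round(1),'slope*42,25',(s[0]*42).round(1),(s[1]*25).round(1),'x',P[:,0].min().round(),P[:,0].max().round(),'y',P[:,1].min().round(),P[:,1].max().round())
    if n=='top': cv2.imwrite('pics/t15z.png',cv2.resize(im[175:220,245:320],None,fx=10,fy=10,interpolation=2))
    else: cv2.imwrite('pics/s15z.png',cv2.resize(im[160:235,300:400],None,fx=8,fy=8,interpolation=2))
plan([589,-201.5,180],-89.7)
E
```

```text
top b0 273 z 51.9 slope*42,25 -0.0 0.9 x 522.0 607.0 y 32.0 83.0
top b1 261 z 52.2 slope*42,25 0.3 0.3 x 520.0 605.0 y 94.0 145.0
top b2 276 z 52.1 slope*42,25 -0.2 0.8 x 517.0 603.0 y 154.0 207.0
scene b0 144 z 53.9 slope*42,25 -0.0 -0.3 x 522.0 607.0 y 32.0 83.0
scene b1 120 z 53.5 slope*42,25 0.1 -0.4 x 519.0 603.0 y 95.0 145.0
scene b2 97 z 53.9 slope*42,25 0.3 -0.3 x 517.0 601.0 y 156.0 207.0
t 41.17 p [ 573.6 -135.6  219.4] yaw -87.5 w 61.2 F [ 0.7 -0.6 -0.8] D [ 15.4 -65.9 -39.4] q1,q6 [-0.25  1.28]
 turn x1 of 0.0376  shift x2 of [0.0197, 0.0075, 0.033] total [0.0395, 0.015, 0.0659]
```

View pics/t15z.png

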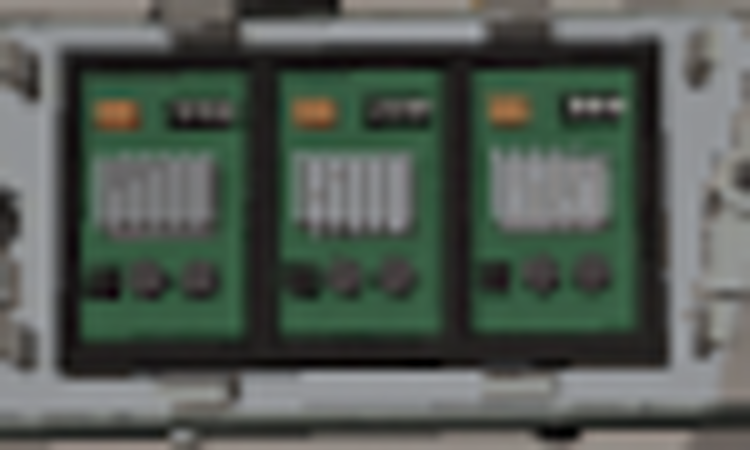

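View pics/s15z.png

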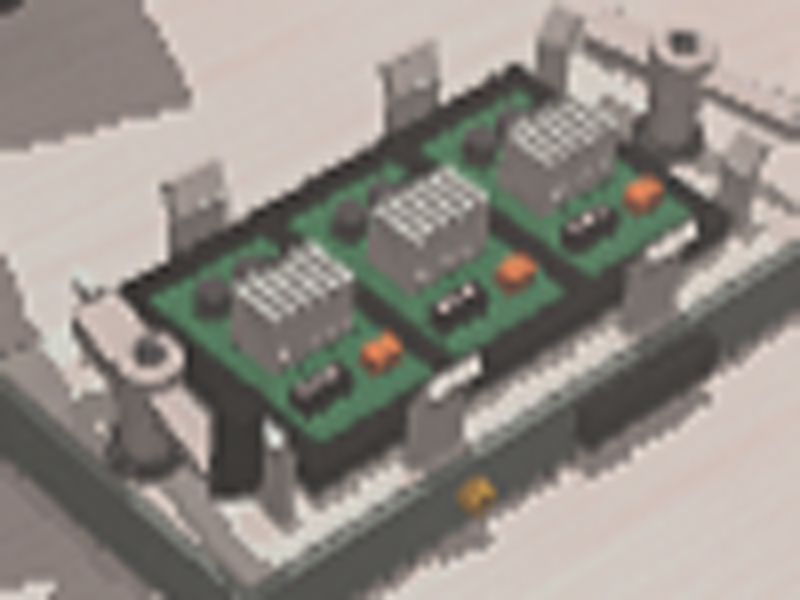

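Request:
jog_arm(
  series=[
    [[0,0.007,0.033,0.04,0.7],[0.03,0.006,0.033,0,0.7],[0.03,0,0,0,0.7],[0.03,0,0,0,0.7],[0,0,0,0,0.7],[0,0,0,0,0.7],[0,0,0,0,0.7]],
  ],
)

```text
time: 42.05
ee_pos: [589.0, -197.2, 130.2]
orientation: [1.204, 1.21, -1.203]
contact_force: [-0.1, 0.0, 0.6]
width: 61.4
```

```bash
python3 - <<'E'
from h import *
plan([588.8,-201,62.5],-89.8)
E
```

```text
t 42.05 p [ 589.  -197.2  130.2] yaw -89.6 w 61.4 F [-0.1  0.   0.6] D [ -0.2  -3.8 -67.7] q1,q6 [-0.34  1.22]
 turn x0 of 0.0000  shift x2 of [0.0338, -0.0002, 0.0019] total [0.0677, -0.0004, 0.0038]
```

Request:
jog_arm(
  series=[
    [[0.03,0,0.004,0,0.7],[0.025,0,0,0,0.7],[0.01,0,0,0,0.7],[0.0025,0,0,0,0.7],[0,0,0,0,0.7],[0,0,0,0,0.7],[0,0,0,0,0],[0,0,0,0,0],[0,0,0,0,0],[0,0,0,0,0],[0,0,0,0,0],[0,0,0,0,0]],
  ],
  newtons=45,
)

```text
time: 43.55
ee_pos: [588.1, -201.1, 60.9]
orientation: [1.204, 1.213, -1.204]
contact_force: [0.6, 0.1, 0.3]
width: 12.3
```

```bash
python3 - <<'E'
from h import *
plan([588.8,-201,62],-89.8)
E
```

```text
t 43.55 p [ 588.1 -201.1   60.9] yaw -89.6 w 12.3 F [0.6 0.1 0.3] D [0.7 0.1 1.1] q1,q6 [-0.35  1.22]
 turn x0 of 0.0000  shift x1 of [-0.0011, 0.0007, -0.0001] total [-0.0011, 0.0007, -0.0001]
```

Request:
jog_arm(
  series=[
    [[-0.01,0,0,0,0],[-0.03,0,0,0,0],[-0.05,0,0,0,0],[-0.05,0,0,0,0],[-0.05,0,0,0,0]],
  ],
)

```text
time: 44.18
ee_pos: [587.4, -200.9, 252.6]
orientation: [1.204, 1.213, -1.205]
contact_force: [0.7, 0.1, -4.5]
width: 12.8
```

Request:
jog_arm(
  series=[
    [[0,0,0,-0.179,0],[0,0,0,-0.179,0],[0,0,0,-0.179,0],[0,0,0,-0.179,0],[0,0,0,-0.179,0],[0,0,0,-0.179,0],[0,0,0,-0.179,0],[0,0,0,-0.179,0],[0,0,0,-0.179,0],[0,0.035,-0.0015,0,0],[0,0.035,-0.0015,0,0],[0,0.035,-0.0015,0,0]],
  ],
)

```text
time: 45.68
ee_pos: [577.8, -95.5, 250.9]
orientation: [-0.036, 1.571, 0.037]
contact_force: [0.5, 0.2, -4.1]
width: 13.2
```

Request:
jog_arm(
  series=[
    [[0,0.035,-0.001,0,0],[0,0.035,-0.001,0,0],[0,0.035,-0.001,0,0],[0,0.035,-0.001,0,0],[0,0.035,-0.001,0,0],[0,0.035,-0.001,0,0],[0,0,0,0,0],[0,0,0,0,0],[0,0,0,0,0]],
  ],
)

```text
time: 46.8
ee_pos: [562.7, 112.1, 251.0]
orientation: [-0.036, 1.571, 0.036]
contact_force: [0.5, 0.7, -4.5]
width: 12.9
```

```bash
python3 - <<'E'
from h import *
plan([561.8,118.5,140],2.7)
im,d,m=cap('scene','s16.png');W=pts(m,d)
x,y,z=W[...,0],W[...,1],W[...,2]
cv2.imwrite('pics/s16z.png',cv2.resize(im[70:250,250:430],None,fx=3.3,fy=3.3,interpolation=2))
k=(z>135)&(z<170)&(x>480)&(x<640)&(y>0)&(y<240);print(np.isnan(d).sum(),k.sum())
k=(z>185)&(z<215)&(x>480)&(x<640)&(y>0)&(y<240);P=W[k];print(k.sum());
if k.sum(): print(np.median(P[:,2]),cv2.minAreaRect(P[:,:2].astype(np.float32)))
E
```

```text
t 46.8 p [562.7 112.1 251. ] yaw 2.6 w 12.9 F [ 0.5  0.7 -4.5] D [  -0.9    6.4 -111. ] q1,q6 [0.18 0.13]
 turn x0 of 0.0000  shift x3 of [0.037, 0.0021, -0.0002] total [0.111, 0.0064, -0.0006]
0 0
1223
202.28118959601082 ((564.6946411132812, 111.88890075683594), (107.75363159179688, 202.81613159179688), 1.3683727979660034)
```

View pics/s16z.png

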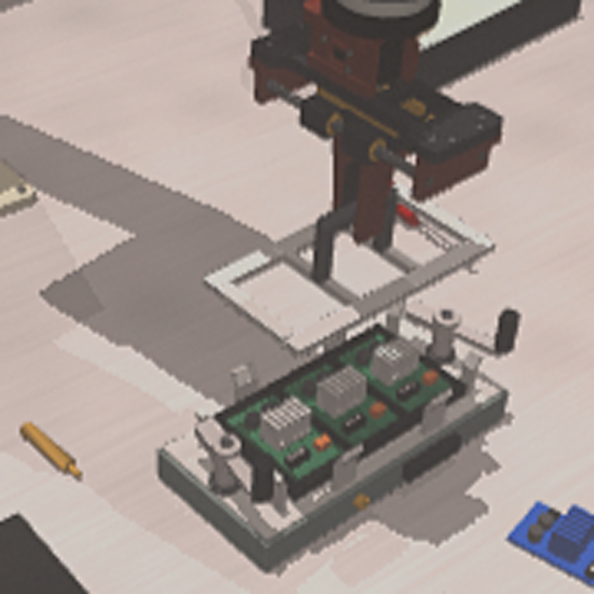

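Request:
jog_arm(
  series=[
    [[0.03,0.006,0,0,0],[0.04,0,0,0,0],[0.03,0,0,0,0],[0.005,0,0,0,0],[0,0,0,0,0],[0,0,0,0,0],[0,0,0,0,0]],
  ],
)

```text
time: 47.72
ee_pos: [563.2, 119.0, 147.2]
orientation: [-0.037, 1.568, 0.037]
contact_force: [0.4, -0.4, -4.3]
width: 13.1
```

```bash
python3 - <<'E'
from h import *
plan([561.8,118.2,111],2.7)
im,d,m=cap('scene','s17.png')
cv2.imwrite('pics/s17z.png',cv2.resize(im[110:250,270:430],None,fx=4.2,fy=4.2,interpolation=2))
E
```

```text
t 47.73 p [563.2 119.  147.2] yaw 2.7 w 13.1 F [ 0.4 -0.4 -4.3] D [ -1.4  -0.8 -36.2] q1,q6 [0.19 0.14]
 turn x0 of 0.0000  shift x1 of [0.0362, -0.0008, -0.0015] total [0.0362, -0.0008, -0.0015]
```

View pics/s17z.png

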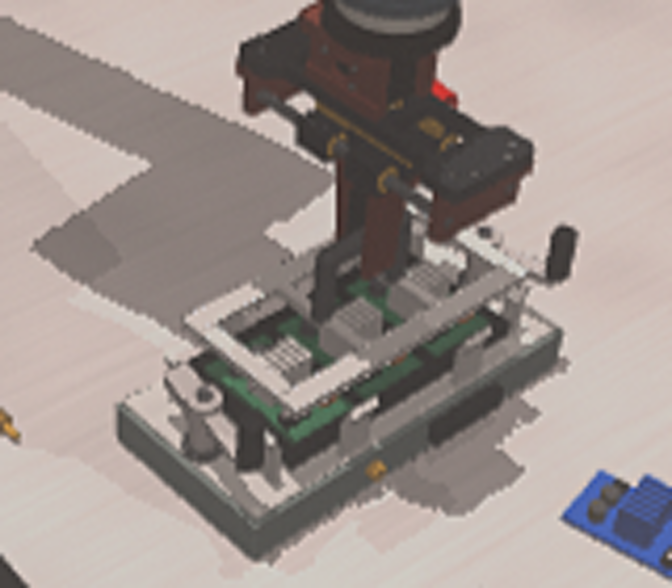

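Request:
jog_arm(
  series=[
    [[0.01,-0.001,-0.0005,0,0],[0.006,0,0,0,0],[0.005,0,0,0,0],[0.004,0,0,0,0],[0.003,0,0,0,0],[0,0,0,0,0]],
  ],
)

```text
time: 48.52
ee_pos: [561.9, 118.0, 117.8]
orientation: [-0.037, 1.571, 0.037]
contact_force: [0.3, -0.3, -4.0]
width: 13.3
```

Request:
jog_arm(
  series=[
    [[0.002,0,0,0,0],[0.002,0,0,0,0],[0.002,0,0,0,0],[0.0005,0,0,0,0],[0,0,0,0,0],[0,0,0,0,0]],
  ],
)

```text
time: 49.28
ee_pos: [562.1, 118.0, 111.5]
orientation: [-0.037, 1.57, 0.037]
contact_force: [0.8, -0.2, -5.1]
width: 13.2
```

Request:
jog_arm(
  series=[
    [[0.001,0,0,0,0],[0,0,0,0,0],[0,0,0,0,0]],
  ],
)

```text
time: 49.65
ee_pos: [562.2, 118.0, 110.9]
orientation: [-0.037, 1.57, 0.037]
contact_force: [-2.3, -0.3, 3.4]
width: 13.1
```

Request:
jog_arm(
  series=[
    [[0,0,0,0,0.6],[0,0,0,0,0.6],[0,0,0,0,0.6],[0,0,0,0,0.6],[-0.02,0,0,0,0.6],[-0.04,0,0,0,0.6],[-0.05,0,0,0,0.6],[0,-0.03,0,0,0.6],[0,-0.05,0,0,0.6],[0,-0.05,0,0,0.6],[0,-0.05,0,0,0.6],[0,-0.05,0,0,0.6]],
  ],
)

```text
time: 51.15
ee_pos: [572.8, -113.4, 220.6]
orientation: [-0.037, 1.57, 0.037]
contact_force: [0.4, -0.1, -1.2]
width: 52.8
```

```bash
python3 - <<'E'
from h import *
for n in('top','scene'):
    im,d,m=cap(n,n+'18.png'); W=pts(m,d); x,y,z=W[...,0],W[...,1],W[...,2]
    roi=(x>480)&(x<680)&(y>-60)&(y<300)
    k=roi&(z>57)&(z<66)&(abs(y-118)<108)&(abs(x-562)<60);P=W[k];A=np.c_[P[:,:2]-[562,118],np.ones(len(P))];s=np.linalg.lstsq(A,P[:,2],rcond=None)[0]
    print(n,'frame z',s[2].round(1),'tilt x52,y100',(s[0]*52).round(2),(s[1]*100).round(2),cv2.minAreaRect(P[:,:2].astype(np.float32)))
    for nm,q in (('L',y>200),('R',y<30)):
        k=(roi&q&(z>98)&(z<118)&(x>590)).astype(np.uint8); nn,l,st,c=cv2.connectedComponentsWithStats(k)
        if nn>1:
            i=1+np.argmax(st[1:,4]);P=W[l==i];print(nm,st[i,4],P.mean(0).round(1),cv2.minAreaRect(P[:,:2].astype(np.float32))[0],np.percentile(P[:,2],95))
        # dark posts by colour: centroid
    if n=='top': cv2.imwrite('pics/t18z.png',cv2.resize(im[160:225,225:345],None,fx=6,fy=6,interpolation=2))
    else: cv2.imwrite('pics/s18z.png',cv2.resize(im[130:250,280:420],None,fx=5,fy=5,interpolation=2))
E
```

```text
top frame z 61.2 tilt x52,y100 -0.09 -0.12 ((561.0684204101562, 119.02249145507812), (117.43544006347656, 209.69525146484375), 2.212002992630005)
L 27 [607.9 254.3 109.8] (608.684814453125, 255.19528198242188) 113.82689073203376
R 25 [621.1 -10.9 109.2] (621.455322265625, -11.467367172241211) 113.54954829675567
scene frame z 62.1 tilt x52,y100 -0.29 -0.03 ((562.1137084960938, 119.0369644165039), (119.07245635986328, 213.5111541748047), 0.240110382437706)
L 40 [610.4 251.7 108.2] (608.9398803710938, 253.69619750976562) 114.07740350301944
R 48 [624.3 -13.6 108.4] (622.8468017578125, -12.552397727966309) 113.62849250586105
```

View pics/t18z.png

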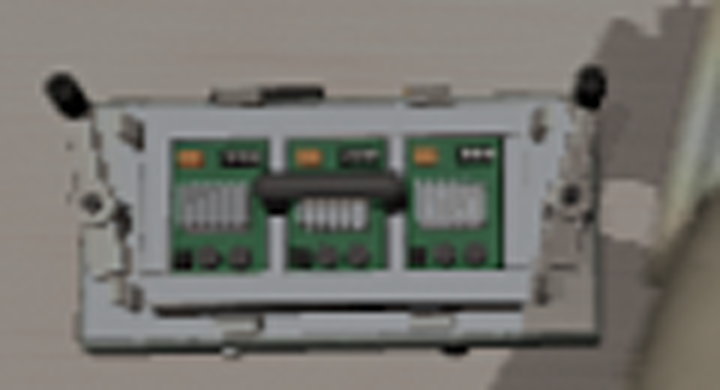

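View pics/s18z.png

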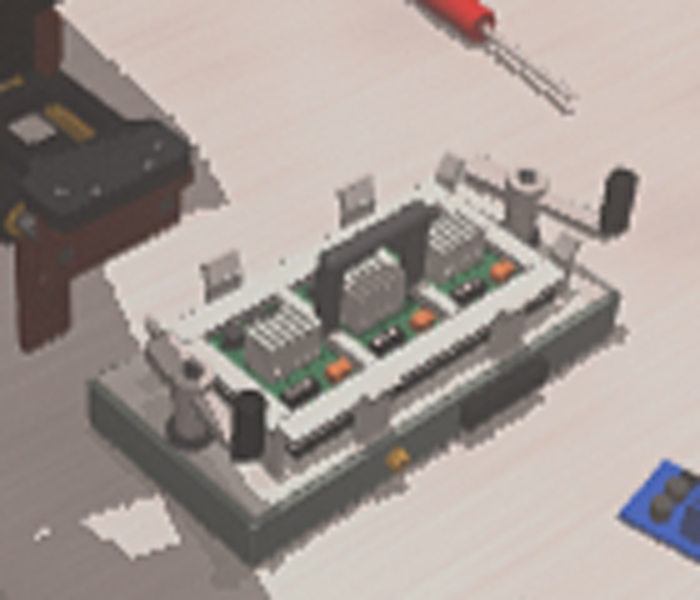

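Request:
jog_arm(
  series=[
    [[0,0,0,-0.1715,0.55],[0,0,0,-0.1715,0.55],[0,0,0,-0.1715,0.55],[0,0,0,-0.1715,0.55],[0,0,0,-0.1715,0.55],[0,0,0,-0.1715,0.55],[0,0,0,-0.1715,0.55],[0,0,0,-0.1715,0.55],[0,-0.011,0.036,0,0.55],[0,-0.011,0.036,0,0.55],[0,-0.011,0.036,0,0.55],[0.03,0,0,0,0.55]],
  ],
)

```text
time: 52.75
ee_pos: [624.4, -6.9, 192.3]
orientation: [-1.101, 1.271, 1.095]
contact_force: [-0.1, -0.7, -0.8]
width: 47.9
```

Request:
jog_arm(
  series=[
    [[0.03,0,0,0,0.55],[0,0,0,0,0.55],[0,0,0,0,0.55],[0,0,0,0,0.55]],
  ],
)

```text
time: 53.25
ee_pos: [622.6, -10.0, 162.0]
orientation: [-1.098, 1.275, 1.095]
contact_force: [0.1, -0.8, -0.3]
width: 48.4
```

```bash
python3 - <<'E'
from h import *
plan([622,-12,104],81.3)
im,d,m=cap('scene','s19.png')
cv2.imwrite('pics/s19z.png',cv2.resize(im[130:250,280:420],None,fx=5,fy=5,interpolation=2))
E
```

```text
t 53.25 p [622.6 -10.  162. ] yaw 81.3 w 48.4 F [ 0.1 -0.8 -0.3] D [ -0.6  -2.  -58. ] q1,q6 [-0.04 -1.45]
 turn x0 of 0.0000  shift x2 of [0.029, 0.0002, -0.001] total [0.058, 0.0005, -0.0021]
```

View pics/s19z.png

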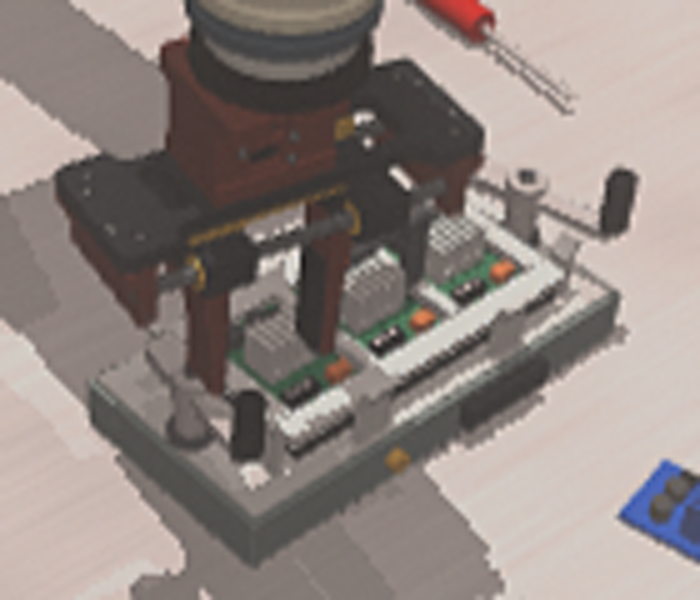

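Request:
jog_arm(
  series=[
    [[0.025,0.0005,-0.002,0,0.55],[0.02,0,0,0,0.55],[0.009,0,0,0,0.55],[0.003,0,0,0,0.55],[0,0,0,0,0.55],[0,0,0,0,0.55]],
  ],
)

```text
time: 54.05
ee_pos: [621.5, -11.9, 104.1]
orientation: [-1.097, 1.276, 1.096]
contact_force: [0.0, 0.4, 0.4]
width: 48.4
```

```bash
python3 - <<'E'
from h import *
plan([622,-12,104],81.3)
im,d,m=cap('scene','s20.png')
cv2.imwrite('pics/s20z.png',cv2.resize(im[130:250,280:420],None,fx=5,fy=5,interpolation=2))
E
```

```text
t 54.05 p [621.5 -11.9 104.1] yaw 81.3 w 48.4 F [0.  0.4 0.4] D [ 0.5 -0.1 -0.1] q1,q6 [-0.04 -1.46]
 turn x0 of 0.0000  shift x1 of [0.0001, -0.0006, -0.0] total [0.0001, -0.0006, -0.0]
```

View pics/s20z.png

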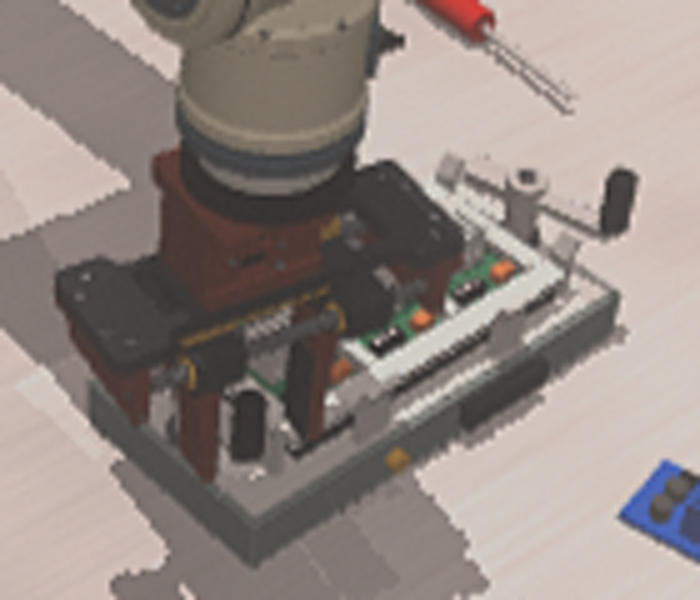

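Request:
jog_arm(
  series=[
    [[0,0,0,0,0],[0,0,0,0,0],[0,0,0,0,0],[0,0,0,0,0],[0,0,0,0,0],[0,0,0,0,0],[0,0,0,0,0]],
  ],
  newtons=35,
)

```text
time: 54.98
ee_pos: [621.1, -12.1, 103.5]
orientation: [-1.097, 1.277, 1.097]
contact_force: [-0.3, -2.0, 2.2]
width: 15.5
```

Request:
jog_arm(
  series=[
    [[0.0005,0.0008,-0.0094,0.171,0],[0.001,0.0008,-0.0094,0.171,0],[0.001,0.0008,-0.0094,0.171,0],[0,0,0,0,0]],
  ],
)

```text
time: 55.48
ee_pos: [609.8, -38.1, 100.8]
orientation: [-0.708, 1.452, 0.708]
contact_force: [1.2, -3.6, -2.9]
width: 15.7
```

Request:
jog_arm(
  series=[
    [[0.001,0.0008,-0.0094,0.171,0],[0.001,0.0008,-0.0094,0.171,0],[0.001,0.0008,-0.0094,0.171,0],[0,0,0,0,0]],
  ],
)

```text
time: 55.98
ee_pos: [588.1, -55.2, 98.1]
orientation: [-0.311, 1.547, 0.309]
contact_force: [2.7, -5.6, -2.4]
width: 15.1
```

Request:
jog_arm(
  series=[
    [[0.001,0.0008,-0.0094,0.171,0],[0.001,0.0008,-0.0094,0.171,0],[0,0,0,0,0],[0,0,0,0,0]],
  ],
)

```text
time: 56.48
ee_pos: [570.0, -59.6, 96.3]
orientation: [-0.045, 1.569, 0.043]
contact_force: [0.9, -8.5, 0.1]
width: 15.4
```

```bash
python3 - <<'E'
from h import *
st=robot.state();p=st['ee_pos'];v=p[:2]-np.array([567.6,-3.7]);print(p,np.linalg.norm(v),np.degrees(np.arctan2(v[1],v[0]))-2.75,st['contact_force'],st['ft_torque'])
E
```

```text
[569.95269194 -59.56854575  96.25714505] 55.9180611556155 -90.33863025687889 [ 0.91482838 -8.46359058  0.07766621] [-1.37698987 -0.20485766  0.10535223]
```

Request:
jog_arm(
  series=[
    [[0,0.0005,-0.003,0.03,0],[0,0,0,0,0],[0,0,0,0,0]],
  ],
)

```text
time: 56.85
ee_pos: [568.0, -59.5, 96.3]
orientation: [-0.022, 1.567, 0.019]
contact_force: [4.6, -9.4, -5.2]
width: 15.4
```

Request:
jog_arm(
  series=[
    [[0,0.0005,-0.003,0.03,0],[0,0,0,0,0],[0,0,0,0,0]],
  ],
)

```text
time: 57.22
ee_pos: [567.4, -59.3, 96.5]
orientation: [0.001, 1.562, -0.005]
contact_force: [12.4, -9.5, -10.7]
width: 15.6
```

Request:
jog_arm(
  series=[
    [[0,0,-0.003,0,0],[0,0,0,0,0],[0,0,0,0,0]],
  ],
)

```text
time: 57.6
ee_pos: [566.8, -59.2, 96.7]
orientation: [0.001, 1.557, -0.005]
contact_force: [19.2, -8.3, -17.2]
width: 15.7
```

Request:
jog_arm(
  series=[
    [[0,0,0.0045,0,0],[0,0,0,0,0.5],[0,0,0,0,0.5],[0,0,0,0,0.5],[-0.03,0,0,0,0.5],[-0.05,0,0,0,0.5],[-0.05,0,0,0,0.5],[0,0,0,0,0.5],[0,0,0,0,0.5]],
  ],
)

```text
time: 58.72
ee_pos: [564.1, -57.8, 225.6]
orientation: [0.007, 1.571, -0.006]
contact_force: [0.4, -0.0, -0.1]
width: 43.7
```

```bash
python3 - <<'E'
from h import *
im,d,m=cap('scene','s21.png')
cv2.imwrite('pics/s21z.png',cv2.resize(im[130:250,280:420],None,fx=5,fy=5,interpolation=2))
plan([609,254.5,180],105.1)
E
```

```text
t 58.77 p [563.7 -57.7 224.9] yaw -0.5 w 43.8 F [-0.6  0.6  0.3] D [ 45.3 312.2 -44.9] q1,q6 [-0.12 -0.11]
 turn x8 of 0.1623  shift x7 of [0.0064, 0.0179, -0.0414] total [0.0449, 0.1251, -0.2896]
```

View pics/s21z.png

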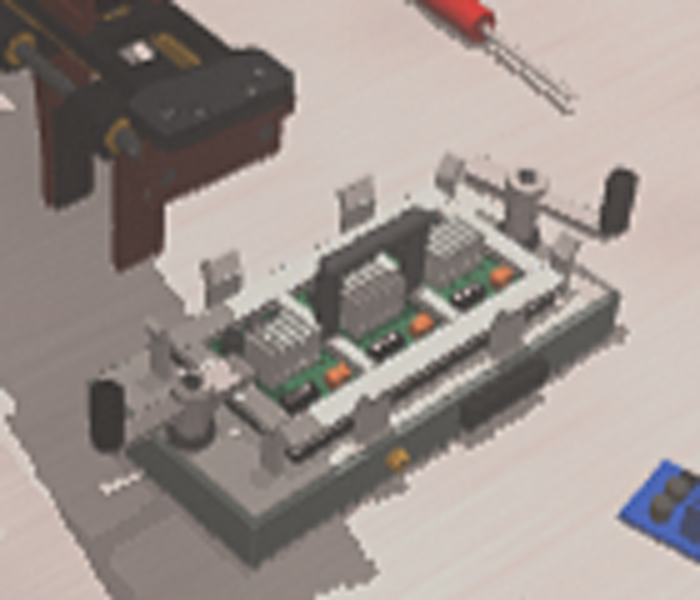

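Request:
jog_arm(
  series=[
    [[0,0,0,0.1625,0.55],[0,0,0,0.1625,0.55],[0,0,0,0.1625,0.55],[0,0,0,0.1625,0.55],[0,0,0,0.1625,0.55],[0,0,0,0.1625,0.55],[0,0,0,0.1625,0.55],[0,0,0,0.1625,0.55],[0,0.018,-0.0415,0,0.55],[0,0.018,-0.0415,0,0.55],[0,0.018,-0.0415,0,0.55],[0,0.018,-0.0415,0,0.55]],
  ],
)

```text
time: 60.28
ee_pos: [590.3, 122.2, 223.9]
orientation: [1.012, 1.324, -1.017]
contact_force: [-0.1, 0.5, 0.3]
width: 48.1
```

Request:
jog_arm(
  series=[
    [[0,0.018,-0.0415,0,0.55],[0,0.018,-0.0415,0,0.55],[0.02,0.017,-0.0415,0,0.55],[0.03,0,0,0,0.55],[0,0,0,0,0.55],[0,0,0,0,0.55],[0,0,0,0,0.55]],
  ],
)

```text
time: 61.15
ee_pos: [610.9, 254.6, 177.1]
orientation: [1.016, 1.321, -1.014]
contact_force: [-0.2, 0.8, 0.6]
width: 48.4
```

```bash
python3 - <<'E'
from h import *
plan([609,254.5,104],105.1)
im,d,m=cap('top'); W=pts(m,d);
im,d,m=cap('scene','s22.png')
cv2.imwrite('pics/s22z.png',cv2.resize(im[110:230,300:440],None,fx=5,fy=5,interpolation=2))
E
```

```text
t 61.15 p [610.9 254.6 177.1] yaw -75.0 w 48.4 F [-0.2  0.8  0.6] D [ -1.9  -0.1 -73.1] q1,q6 [0.38 1.69]
 turn x0 of 0.0000  shift x2 of [0.0365, -0.001, -0.0002] total [0.0731, -0.002, -0.0004]
```

View pics/s22z.png

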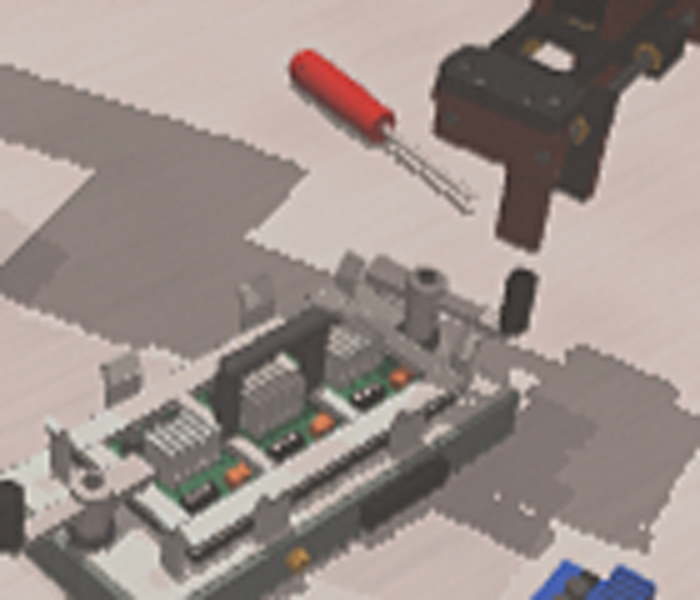

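Request:
jog_arm(
  series=[
    [[0.03,-0.002,0,0,0.55],[0.03,0,0,0,0.55],[0.011,0,0,0,0.55],[0.002,0,0,0,0.55],[0,0,0,0,0.55],[0,0,0,0,0.55]],
  ],
)

```text
time: 62.0
ee_pos: [609.0, 254.7, 104.2]
orientation: [1.015, 1.321, -1.013]
contact_force: [-0.6, 0.1, -0.4]
width: 48.3
```

```bash
python3 - <<'E'
from h import *
plan([609,254.5,104],105.1)
im,d,m=cap('scene','s23.png')
cv2.imwrite('pics/s23z.png',cv2.resize(im[110:230,300:440],None,fx=5,fy=5,interpolation=2))
E
```

```text
t 62.0 p [609.  254.7 104.2] yaw -75.0 w 48.3 F [-0.6  0.1 -0.4] D [-0.  -0.2 -0.2] q1,q6 [0.38 1.69]
 turn x0 of 0.0000  shift x1 of [0.0002, -0.0001, 0.0002] total [0.0002, -0.0001, 0.0002]
```

View pics/s23z.png

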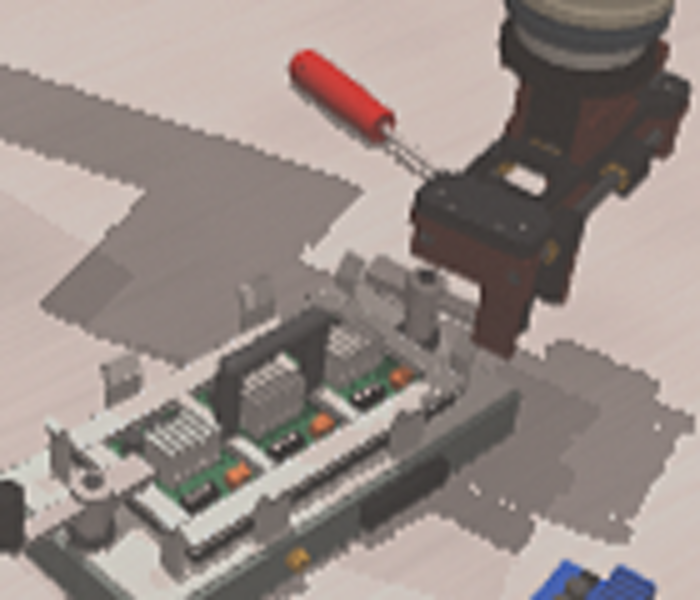

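Request:
jog_arm(
  series=[
    [[0,0,0,0,0],[0,0,0,0,0],[0,0,0,0,0],[0,0,0,0,0],[0,0,0,0,0],[0,0,0,0,0],[0,0,0,0,0]],
  ],
)

```text
time: 62.92
ee_pos: [608.4, 254.4, 103.0]
orientation: [1.014, 1.322, -1.014]
contact_force: [1.3, -1.1, -0.2]
width: 15.4
```

Request:
jog_arm(
  series=[
    [[0.0005,-0.0008,-0.0094,-0.17,0],[0.001,-0.0008,-0.0094,-0.17,0],[0.001,-0.0008,-0.0094,-0.17,0],[0,0,0,0,0]],
  ],
)

```text
time: 63.42
ee_pos: [593.9, 279.3, 100.1]
orientation: [0.625, 1.48, -0.625]
contact_force: [-0.0, 1.0, -3.4]
width: 15.5
```

Request:
jog_arm(
  series=[
    [[0.001,-0.0008,-0.0094,-0.17,0],[0.001,-0.0008,-0.0094,-0.17,0],[0.001,-0.0008,-0.0094,-0.17,0],[0,0,0,0,0]],
  ],
)

```text
time: 63.92
ee_pos: [569.9, 293.6, 97.3]
orientation: [0.23, 1.56, -0.23]
contact_force: [-1.4, 2.2, -2.3]
width: 15.5
```

Request:
jog_arm(
  series=[
    [[0.001,-0.0008,-0.0094,-0.17,0],[0.001,-0.0008,-0.0094,-0.17,0],[0,0,0,0,0],[0,0,0,0,0]],
  ],
)

```text
time: 64.42
ee_pos: [551.7, 295.9, 95.5]
orientation: [-0.033, 1.572, 0.034]
contact_force: [-3.8, 5.0, -0.8]
width: 15.5
```

Request:
jog_arm(
  series=[
    [[0,0,-0.003,-0.03,0],[0,0,0,0,0],[0,0,0,0,0]],
  ],
)

```text
time: 64.8
ee_pos: [550.1, 295.8, 95.6]
orientation: [-0.059, 1.568, 0.06]
contact_force: [2.2, 5.0, -5.2]
width: 15.4
```

Request:
jog_arm(
  series=[
    [[0,0,-0.003,0,0],[0,0,0,0,0],[0,0,0,0,0]],
  ],
)

```text
time: 65.18
ee_pos: [549.4, 295.7, 95.7]
orientation: [-0.058, 1.563, 0.061]
contact_force: [10.2, 3.2, -10.8]
width: 15.5
```

Request:
jog_arm(
  series=[
    [[0,0,-0.003,0,0],[0,0,0,0,0],[0,0,0,0,0]],
  ],
)

```text
time: 65.55
ee_pos: [548.7, 295.6, 95.9]
orientation: [-0.058, 1.559, 0.062]
contact_force: [18.2, 2.3, -16.8]
width: 15.6
```

At the stop. Ease off, release, retreat clear.

Request:
jog_arm(
  series=[
    [[0,0,0.0045,0,0],[0,0,0,0,0.5],[0,0,0,0,0.5],[0,0,0,0,0.5],[-0.03,0,0,0,0.5],[-0.05,0,0,0,0.5],[-0.05,0,0,0,0.5],[-0.02,0.03,0,0,0.5],[0,0.05,0,0,0.5],[0,0.05,0,0,0.5],[0,0.05,0,0,0.5],[0,0.03,-0.03,0,0.5]],
  ],
)

```text
time: 67.05
ee_pos: [500.6, 504.2, 245.3]
orientation: [-0.063, 1.569, 0.063]
contact_force: [0.4, 0.7, -0.2]
width: 43.8
```

```bash
python3 - <<'E'
from h import *
im,d,m=cap('top','t24.png');W=pts(m,d); x,y,z=W[...,0],W[...,1],W[...,2]
k=(z>50)&(z<66)&(abs(y-118)<95)&(abs(x-562)<50)
P=W[k];P=P[(abs(P[:,0]-562)>43)]; print('frame bar z',np.median(P[:,2]))
for nm,q in (('L',(y>270)&(y<330)),('R',(y<-40)&(y>-90))):
    kk=q&(z>90)&(z<115)&(x>500)&(x<620);P=W[kk];print(nm,kk.sum(),P.mean(0),np.percentile(P[:,2],95) if kk.sum() else '')
cv2.imwrite('pics/t24z.png',cv2.resize(im[150:250,200:350],None,fx=5,fy=5,interpolation=2))
im,d,m=cap('scene','s24.png');W=pts(m,d); x,y,z=W[...,0],W[...,1],W[...,2]
P=W[(z>50)&(z<66)&(abs(y-118)<95)&(abs(x-562)<50)];P=P[(abs(P[:,0]-562)>43)]; print('frame bar z scene',np.median(P[:,2]))
print(robot.state()['ee_pos'],robot.state()['time'])
E
```

```text
frame bar z 56.91717936038179
L 28 [552.08580901 294.24744874 102.10259635] 106.82697501171923
R 25 [570.03675597 -57.26838418 101.63281263] 106.17674498849352
frame bar z scene 58.74801080423542
[497.30167062 504.76690047 245.09230013] 67.15
```

View pics/t24z.png

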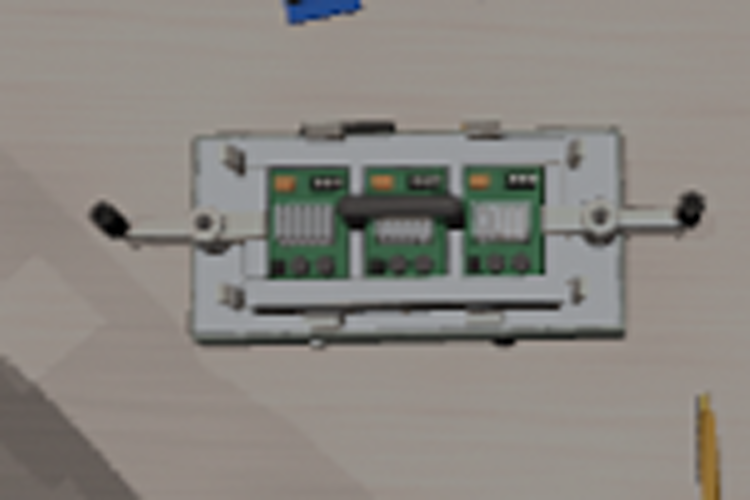

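View pics/s24.png

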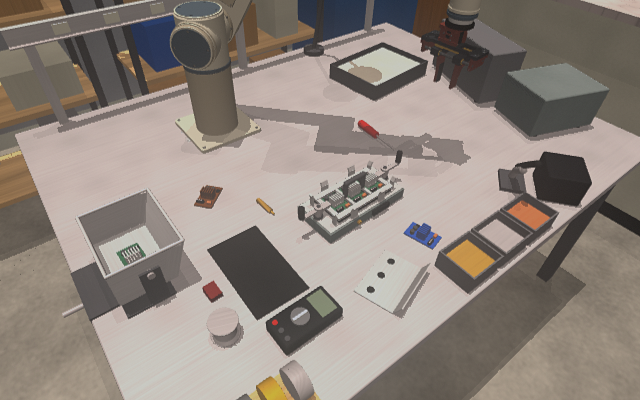

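```bash
python3 -c "
from bench import robot
print(robot.sign_off())"
```

```text
the job is handed in; nothing more can be done
None
```

I finished the whole job and handed it in at about 67 s on the robot's clock, well inside the 210 s limit. `sign_off` gives no verdict, so the results below are my own checks.

- **Frame off:** I lifted it by its handle and laid it on the black mat.
- **Cracked board:** there was only one, in the middle bay. It went into the galvanised bin, and the last picture shows it lying there with the bin still upright. The bay at the fixture's -y end was empty from the start.
- **Whole boards:** I put the two waiting boards in the -y end and middle bays and left the one already in the +y end bay alone. The board in the -y end bay first sat about 3 mm off and slightly tilted, so I picked it up and set it again. Afterwards all three lay flat and within their bays.
- **Frame back and cams locked:** the frame went back down level between its guides. I turned both cams until the pushing force rose sharply against their stops. The last pictures put them at about 91° (left) and 90° (right).
- **Drawn down:** the top of the frame dropped from about 61 to 57 mm and the cam posts by about 7 to 8 mm, as a tight fit should give.

The two cameras disagreed by 1 to 2 mm on heights, which fits the stated calibration. I checked the other things on the bench only by eye in the final picture, and they looked unmoved. I did not see a waiting board get knocked aside during the run.

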